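Free a seized mounting clamp, lay out the lino blocks face up, stack the frame

TASK

The glued-up lino blocks are lying face down in the green mounting clamp, whose knob has seized with dried glue: break it loose with a short firm anticlockwise twist, then turn it on freely until the jaw is backed fully off. Take out every block, turn it over and lay it lino face up, flat on the slats of the base drying frame (the one fixed on the grey board). When all are in, stack the loose drying frame on top of it with its four legs fully home in the corner cups, and leave the weight, the roller and the glue pot where they are.

Things in the scene. Friction and masses are not known exactly. Their poses are not given: they have to be found in the camera images.
- clamp: fixed mounting clamp; origin on the underside, z up. Green base plate 224 x 256 mm, 12 mm thick; blocks lie on it in a row along y, near y = -82, 0, 82 mm, middles at x = 30 mm, their 100 mm length along x. Steel fence at x = 81 to 96 mm, top z = 28 mm. Steel jaw at their other ends, top z = 42 mm. Behind it, x = -120 to -70 mm, a green housing (top z = 42 mm) with the knob.
- clamp_knob (a joint): the T-knob on the clamp's housing, rad: 0 clamped and seized, grows anticlockwise seen from above, stop at 2.8 (jaw fully off). A twist of about 0.5 N m breaks it loose within the first 0.3 rad; it then springs on to about 0.6 and turns freely (about 0.04 N m) and stays where left. Moves the jaw 7.8 mm per rad along the clamp's -x.
- knob_grip (a point): centre of the knob's crossbar, on its upright turning axis, 68 mm above the table. The bar is 76 mm long along this frame's x, 16 mm thick along y, from 56 to 80 mm above the table. Turns with the knob.
- jaw_lip (a point): middle of the tip of the jaw's holding lip, at its top (42 mm above the table). The 6 mm thick lip overhangs the blocks' ends by about 8 mm when clamped and clears them by about 13 mm when the knob is at its stop. Axes as the clamp's.
- block1: one of up to 3 mounted linocut blocks (None if absent), all alike: wooden slab 100 x 50 x 23 mm (x, y, z), about 85 g, origin at its middle. Thin brown lino plate carved with a leaf on its -z face; +z face bare pale wood. Starts in the clamp lino down (z up). Any place in the base frame will do. It can stand by itself on a 50 x 23 mm end.
- block2: one of up to 3 mounted linocut blocks (None if absent), all alike: wooden slab 100 x 50 x 23 mm (x, y, z), about 85 g, origin at its middle. Thin brown lino plate carved with rings on its -z face; +z face bare pale wood. Starts in the clamp lino down (z up). Any place in the base frame will do. It can stand by itself on a 50 x 23 mm end.
- block3: one of up to 3 mounted linocut blocks (None if absent), all alike: wooden slab 100 x 50 x 23 mm (x, y, z), about 85 g, origin at its middle. Thin brown lino plate carved with zigzag bars on its -z face; +z face bare pale wood. Starts in the clamp lino down (z up). Any place in the base frame will do. It can stand by itself on a 50 x 23 mm end.
- base_frame: the lower drying frame 168 x 300 mm (x, y), 74 mm high on 4 legs; origin: middle, at leg-tip level, z up. Rails 10 mm thick, z 52 to 74, at x +-68, y +-134. Floor: 3 slats along y, 16 mm wide, z 52 to 62, at x -44, 0, 44. Fixed on a grey board 180 x 312 x 6 mm (z 0 to 6), seen between the slats. A block lying there has its middle at z 73.5; 3 fit side by side, length along x, 80 apart in y.
- top_frame: the loose upper drying frame 168 x 300 mm (x, y), 74 mm high on 4 legs; origin: middle, at leg-tip level, z up. Rails 10 mm thick, z 52 to 74, at x +-68, y +-134. Floor: 3 slats along y, 16 mm wide, z 52 to 62, at x -44, 0, 44. About 0.55 kg, balanced on its middle slat, by which it can be lifted. Fully home, its origin is 56 mm above the base frame's; either way round.
- base_cup (a point): mouth of one of the base frame's 4 corner cups, at x +-68, y +-134 mm, z 74 mm of the frame (this one: x 68, y 134): steel, 32 mm square, hole 22 mm square and 18 mm deep.
- top_leg (a point): tip of one of the top frame's 4 legs, at x +-68, y +-134 mm, z 0 of the frame (this one: x 68, y 134): round, 16 mm thick, tapered over the last 8 mm to 8 mm at the tip. The legs socket into the base frame's cups.
- weight: bystander: grey steel pressing weight 160 x 60 x 45 mm, origin under its middle
- brayer: bystander: ink roller, rubber barrel 110 mm wide and 38 mm thick with a wooden handle, about 170 mm long; origin at the root of its handle, on the underside
- glue_pot: bystander: white cup 80 mm across and 85 mm high, origin under its middle
There are look-alikes about, which are no part of the job. Leave any orange or red look-alike of the block3 alone.

How it is judged (in metres and radians):
On the way, in this order (a step that is already met when the one before it is completed fails the run):
1. the seized knob is broken loose while the blocks still lie in the clamp (value of joint clamp_knob above 0.6 rad and horizontal distance between each of block1, block2, block3 and clamp below 0.13 m), for 0.1 s.
2. the knob is turned on until the jaw is backed off (knob past 2.5 rad) with the blocks still in the clamp (value of joint clamp_knob above 2.5 rad and horizontal distance between each of block1, block2, block3 and clamp below 0.13 m), for 0.1 s.
3. every block lies flat, lino face up, on the slats of the base frame (x of block1 in the frame of base_frame between -0.045 and 0.045 m and y of block1 in the frame of base_frame between -0.12 and 0.12 m and z of block1 in the frame of base_frame between 0.068 and 0.079 m and angle between each of block1, block2, block3's own z axis and vertical above 2.99 rad and x of block2 in the frame of base_frame between -0.045 and 0.045 m and y of block2 in the frame of base_frame between -0.12 and 0.12 m and z of block2 in the frame of base_frame between 0.068 and 0.079 m and x of block3 in the frame of base_frame between -0.045 and 0.045 m and y of block3 in the frame of base_frame between -0.12 and 0.12 m and z of block3 in the frame of base_frame between 0.068 and 0.079 m), for 0.2 s.
4. the loose frame is stacked on the base frame, legs home in the cups (horizontal distance between top_frame and base_frame below 0.006 m and z of top_frame in the frame of base_frame between 0.05 and 0.061 m and angle between top_frame's own z axis and vertical below 0.04 rad and angle between the y axis of top_frame and the y axis of base_frame, either way round below 0.05 rad), for 0.2 s.
At the end, for the whole second after the job is handed in: Knob past 2.5 rad; every block lino face up (within 9 degrees) on the base frame's slats (middle 68 to 79 mm above its origin, within 45 mm of its long centre line); top frame 50 to 61 mm above it, within 6 mm sideways, level within 0.04 and square within 0.05 rad; all at rest (all of step 3 and all of step 4 and linear speed of each of block1, block2, block3, top_frame below 0.02 m/s and value of joint clamp_knob above 2.5 rad); the robot touches nothing.
It fails at once if the steel weight is pushed more than 3 cm or knocked over (distance of weight from where it was at the start of the episode above 0.03 m or angle between weight's own z axis and vertical above 0.5 rad).
It fails at once if the roller is pushed more than 3 cm or knocked over (distance of brayer from where it was at the start of the episode above 0.03 m or angle between brayer's own z axis and vertical above 0.5 rad).
It fails at once if the glue pot is pushed more than 3 cm or knocked over (distance of glue_pot from where it was at the start of the episode above 0.03 m or angle between glue_pot's own z axis and vertical above 0.5 rad).
Of block1, block2, block3 only 2 to 3 are there at a start; the rules pass over those that are not, and their reading is None.
At some moment in a run one of top_frame may be knocked a few centimetres aside while the robot is not near it.
Once in a run the grip may slacken for a moment while it holds something.
It also fails if it takes over 210 s, if anything falls off the work surface, if the arm or the gripper's body presses on something with over 40 N, if the wrist force passes 120 N, or if a joint passes its speed limit or range.

ROBOT

A 7-joint arm with a two-finger parallel gripper is mounted at the origin on the work surface. World frame = base frame: x ahead of the robot, y to its left, z up, the work surface at z = 0. Lengths are in m, angles in degrees, forces in N, time in s.
With the tool pointing down it reaches from about 0.4 to 0.9 m from the base axis. Payload 5.5 kg.
Tool frame: the origin (TCP) lies on the centre line of the jaws, within the pads' length; the fingertips stand manip.tip_reach ahead of it and the grasp point (between the pads) lies 8 mm behind it (manip.tip_reach is the distance from the TCP to the fingertips, in m); y points along the fingers, z is the direction in which the jaws open and shut, and the axes are right-handed (so a half turn about y gives the same grasp; the last joint's range is limited). The gripper opens to 92 mm and grips with 3 to 60 N. Pads are 19 mm wide; open, the fingers measure 130 mm over their backs; the gripper's body (75 mm by 190 mm) begins 47 mm behind the grasp point.
Start: joints at [88.304, 28.699, -24.465, 88.831, 12.651, 65.22, -12.049], TCP at [0.188, -0.622, 0.238] pointing down, gripper open.
Joint ranges: [-164.97, 164.97], [-17.58, 116.51], [-87.97, 89.64], [11.32, 138.91], [-80.73, 260.73], [10.89, 115.49], [-147.41, 147.41]. Speed limits (degrees/s): [147.25, 147.25, 180, 180, 180, 180, 180].

INTERFACE

Orientations are given as [roll, pitch, yaw] about the fixed x, y, z axes, in that order (R = Rz(yaw) Ry(pitch) Rx(roll)).
In Python, from bench import manip, get_image, calibration, find_in, pinpoint gives the robot as it stands.
- The arm moves only by the tool carry_out, never from a script. Its argument "steps" is one flat list of numbers, 6 for each row, row after row: the shift along the world's x, y, z in cm, then the turn, a rotation vector about the world's x, y, z in rad. A call has 1 to 5 rows; each row is the pose to reach, as a shift and turn from the pose measured when the call began; what a row does not reach only later rows make up. A row lasts 1/8 s, in which the tool goes at most 62.5 mm and 10.7 degrees, less where a joint would pass 70% of its speed; a pose out of reach is approached as far as the arm can. A call with a gripper value outside its range is refused whole. "fingers" is the finger opening in cm, from 0 to 9.18, set as the call begins (left out, the last holds). The fingers move at their own pace and stop on an object; "grip_force" is the grip in N (left out, the last holds). Time passes only in rows, so rows that repeat a pose let the fingers close. It gives the time, the measured TCP pose, the force and the opening at its end, in the units of the state.
- manip.observe(): the state, without advancing time (a new reading comes with each control period).
- get_image(name): name is "scene" or "top" or "wrist"; returns (picture, depth): 384x512x3 uint8, blue, green, red; 384x512 float32, m along the optical axis (not along the pixel's ray), 0 where there is no reading.
- calibration(name): a dict with "K" (3x3 intrinsics, pixels), "k1" (the pictures are not rectified: a ray, as slopes to the right and down, at radius r is drawn at 1 + k1 r^2 times it, then the intrinsics apply), "world_from_camera" (4x4, takes a point from camera to world coordinates). Camera axes: x right, y up, looking along -z (the intrinsics and any distortion apply to the point x, -y, -z); pixel columns grow to the right and rows downward; lengths in m; the calibration is good to about 2 mm. A picture is of the moment at which its call begins: read the wrist's pose just before it. calibration takes no time and is no camera call; for the wrist camera it gives the pose at the moment of the call.
- manip.finish_job(): hands the job in, once; it reports no verdict.
Trained networks look in the newest picture that a camera, given by its name, has taken for a name from the list of things; names that differ only in an ending like _2 or _b are one class to them, and where a whole thing is asked for, a point or a joint stands for the part that bears it (a point fixed in the world has none). Each returns a list of dicts, best first, with "conf" (0 to 1); they miss things now and then, are a little off and sometimes report something else, mostly with a low value. They report only what shows in the picture. A call takes as long as a camera call. They do not tell look-alikes from the thing itself.
- find_in(label, camera): "at" ([column, row] in pixels, amid what is visible of it).
- pinpoint(label, camera): "at" ([column, row] in pixels: a listed point, or the origin of a listed thing).
The state is a dict: "clock": time; "joint_pos": joint angles; "qd": joint speeds; "joint_efforts": joint torques, N m; "tool_pos": TCP position; "orientation": TCP orientation; "contact_force": force on the tool from outside, world axes, zero at the start; "moment": the same for the moment, N m; "width": finger opening in m.
Only numpy, scipy, OpenCV 4.12 (cv2) and the standard library are available. Lean on these libraries where they do the work, as an engineer would, in place of code of your own. Each camera call takes 0.05 s, during which the arm holds its last target. There are 200 camera calls.

## Working session

There is one attempt and no reset: what is moved stays moved. The work goes in short steps, Python scripts to look and compute and a tool call to move; the robot and the scene stay as the last step left them, time stands still between calls to the robot, and variables do not carry over. Pictures are saved under pics/ and viewed, about 12 in all and at most 16, crops included, and the job is handed in when it is done.

Besides the shell and the picture viewer there is one more tool, called after "Call:" in YAML: its name, and indented under it one key for each argument. carry_out: Moves the arm, as the interface text tells. Its arguments: {"type":"object","properties":{"steps":{"type":"array"},"fingers":{"type":"number"},"grip_force":{"type":"number"}},"required":["steps"]}

```bash
mkdir -p pics; ls
cat > h.py <<'E'
import numpy as np, cv2
from scipy.spatial.transform import Rotation as R
from bench import manip, get_image, calibration, find_in, pinpoint
def ray(name,px):
    c=calibration(name);K=np.array(c["K"]);T=np.array(c["world_from_camera"])
    d=np.array([(px[0]-K[0,2])/K[0,0],(px[1]-K[1,2])/K[1,1]]);u=d.copy()
    for _ in range(20): u=d/(1+c["k1"]*(u@u))
    return T[:3,3],T[:3,:3]@np.array([u[0],-u[1],-1.]),T
def atz(name,px,z):
    o,d,_=ray(name,px);return o+d*(z-o[2])/d[2]
def atd(name,px,dep):
    o,d,_=ray(name,px);x,y=int(round(px[0])),int(round(px[1]))
    w=dep[max(0,y-1):y+2,max(0,x-1):x+2];w=w[w>0]
    return o+d*np.median(w) if len(w) else None
def st():
    s=manip.observe();print("t",round(s["clock"],2),"p",np.round(s["tool_pos"],4),"o",np.round(s["orientation"],1),"F",np.round(s["contact_force"],1),"M",np.round(s["moment"],2),"w",round(s["width"],4));return s
E
python3 - <<'E'
from h import *
s=st();print(manip.tip_reach, np.round(s["joint_pos"],1))
for n in("scene","top"):
    im,d=get_image(n);cv2.imwrite(f"pics/{n}0.png",im);np.save(f"{n}0.npy",d)
    for l in("clamp","knob_grip","jaw_lip","block1","block2","block3","base_frame","base_cup","top_frame","top_leg","weight","brayer","glue_pot"):
        r=pinpoint(l,n)[:4]
        print(n,l,[(np.round(q["at"]).astype(int).tolist(),round(q["conf"],2),np.round(atd(n,q["at"],d),3).tolist() if atd(n,q["at"],d) is not None else None) for q in r])
    c=calibration(n);print(np.round(c["K"],1).tolist(),c["k1"],np.round(c["world_from_camera"],3).tolist())
E
```

```text
pics
t 0.0 p [ 0.1873 -0.6217  0.2367] o [ -90.1    0.  -163.2] F [-0.5  0.8 -0.5] M [ 0.06  0.01 -0.03] w 0.0918
0.011 [ 88.3  28.8 -24.5  88.9  12.7  65.2 -12. ]
scene clamp [([300, 162], 0.9, [0.482, 0.283, 0.037])]
scene knob_grip [([274, 146], 0.46, [0.384, 0.24, 0.075])]
scene jaw_lip [([294, 153], 0.74, [0.443, 0.29, 0.045])]
scene block1 [([308, 162], 0.83, [0.501, 0.302, 0.039]), ([339, 118], 0.71, [0.415, 0.558, 0.025]), ([269, 113], 0.68, [0.214, 0.362, 0.024]), ([298, 178], 0.62, [0.529, 0.226, 0.035])]
scene block2 [([308, 162], 0.83, [0.501, 0.302, 0.039]), ([339, 118], 0.71, [0.415, 0.558, 0.025]), ([269, 113], 0.68, [0.214, 0.362, 0.024]), ([298, 178], 0.62, [0.529, 0.226, 0.035])]
scene block3 [([308, 162], 0.83, [0.501, 0.302, 0.039]), ([339, 118], 0.71, [0.415, 0.558, 0.025]), ([269, 113], 0.68, [0.214, 0.362, 0.024]), ([298, 178], 0.62, [0.529, 0.226, 0.035])]
scene base_frame [([218, 240], 0.96, [0.529, -0.141, 0.007]), ([202, 196], 0.27, [0.39, -0.096, 0.078])]
scene base_cup [([202, 194], 0.9, [0.372, -0.089, 0.063]), ([162, 278], 0.25, [0.52, -0.371, 0.007])]

[... 1142 characters left out ...]
14, 0.417, 0.023]), ([216, 192], 0.78, [0.541, 0.236, 0.034]), ([199, 205], 0.68, [0.494, 0.299, 0.034])]
top base_frame [([315, 198], 0.96, [0.526, -0.136, 0.013])]
top base_cup [([303, 235], 0.98, [0.385, -0.083, 0.056]), ([209, 239], 0.71, [0.368, 0.254, 0.068])]
top top_frame []
top top_leg [([356, 235], 0.6, [0.384, -0.272, 0.065])]
top weight [([287, 138], 0.58, [0.753, -0.03, 0.046])]
top brayer [([228, 141], 0.72, [0.747, 0.198, 0.02])]
top glue_pot [([336, 135], 0.8, [0.754, -0.207, 0.078])]
[[366.0, 0.0, 253.8], [0.0, 366.0, 197.5], [0.0, 0.0, 1.0]] -0.012518784943662771 [[0.005, 0.986, -0.166, 0.297], [-1.0, 0.007, 0.008, 0.107], [0.009, 0.166, 0.986, 1.378], [0.0, 0.0, 0.0, 1.0]]
```

```bash
python3 -c "
import cv2
for n in('scene','top'):
    pass
"
```

```text
(no output)
```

View pics/top0.png

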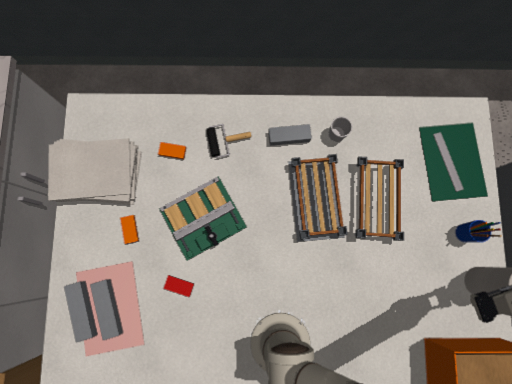

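View pics/scene0.png

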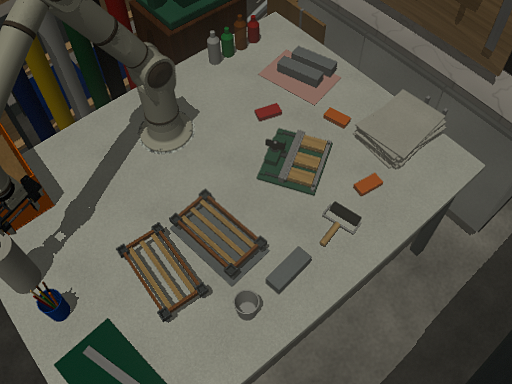

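The top view shows three blocks in the green clamp at (177,217), (196,205) and (216,192), with the knob at (209,238). The base frame on its grey board is at (318,198) and the loose frame at (380,198). Orange and red look-alikes lie outside the clamp at (172,150), (129,229) and (179,286). I'll confirm with an enlarged crop and fit poses.

Run:
```python
import cv2,numpy as np
t=cv2.imread("pics/top0.png")
a=cv2.resize(t[170:265,150:260],None,fx=5,fy=5,interpolation=cv2.INTER_CUBIC)
b=cv2.resize(t[145:250,285:410],None,fx=4.5,fy=4.5,interpolation=cv2.INTER_CUBIC)
s=cv2.imread("pics/scene0.png")
cv2.imwrite("pics/ca.png",a);cv2.imwrite("pics/cb.png",b)
from h import *
d=np.load("top0.npy")
# world point cloud
c=calibration("top")
pts={}
vs,us=np.mgrid[0:384,0:512]
K=np.array(c["K"]);T=np.array(c["world_from_camera"])
x=(us-K[0,2])/K[0,0];y=(vs-K[1,2])/K[1,1];X=x.copy();Y=y.copy()
for _ in range(10):
    r=1+c["k1"]*(X*X+Y*Y);X=x/r;Y=y/r
P=np.stack([X*d,-Y*d,-d],-1)@T[:3,:3].T+T[:3,3]
np.save("P0.npy",P)
def rect(m,u0,v0,u1,v1,tag):
    mm=np.zeros_like(m);mm[v0:v1,u0:u1]=m[v0:v1,u0:u1]
    q=P[mm][:,:2].astype(np.float32);print(tag,len(q),cv2.minAreaRect(q),np.median(P[mm][:,2]))
g=t.astype(int)
green=(g[...,1]>g[...,2]+25)&(g[...,1]>g[...,0]+8)
rect(green,150,170,260,265,"clampgreen")
rect((P[...,2]>.05)&(d>0),285,145,352,250,"base")
rect((P[...,2]>.05)&(d>0),352,145,415,250,"topf")
wood=(g[...,2]>g[...,0]+50)&(g[...,2]>150)
mm=np.zeros(wood.shape,np.uint8);mm[170:265,150:260]=wood[170:265,150:260]
n,l,stt,ce=cv2.connectedComponentsWithStats(mm)
for i in range(1,n):
    if stt[i,4]>80:
        q=P[l==i];print("blk",ce[i],stt[i,4],cv2.minAreaRect(q[:,:2].astype(np.float32)),np.median(q[:,2]))
# heights around
print("table z",np.median(P[260:300,300:400,2]),"knob max",P[225:250,195:225,2].max())
```

```text
clampgreen 1633 ((0.39529138803482056, 0.2569848299026489), (0.31919416785240173, 0.25199753046035767), 29.69182586669922) 0.013033685285177343
base 2005 ((0.5272341966629028, -0.13835328817367554), (0.3007839620113373, 0.16957229375839233), 5.831065654754639) 0.06362258053029723
topf 2178 ((0.5207393169403076, -0.36337774991989136), (0.17081376910209656, 0.30080777406692505), 86.60953521728516) 0.06349298338595433
blk [214.33006536 195.33333333] 306 ((0.530419111251831, 0.24316614866256714), (0.09090050309896469, 0.04833924397826195), 29.562990188598633) 0.03507125435496106
blk [196.26433121 205.29299363] 314 ((0.4923163056373596, 0.30907487869262695), (0.09195597469806671, 0.04808012396097183), 29.691946029663086) 0.035083387304259195
blk [175.20795107 216.90825688] 327 ((0.3723510503768921, 0.27809202671051025), (0.36504438519477844, 0.07738114893436432), 54.15021896362305) 0.0347659676722043
table z -0.0004501408396642148 knob max 1.3781589570031718
```

View pics/ca.png

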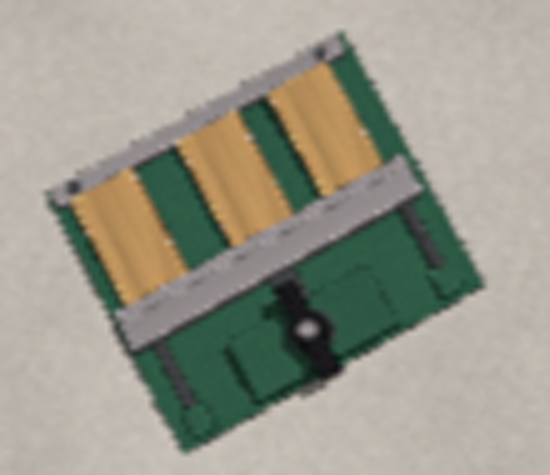

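View pics/cb.png

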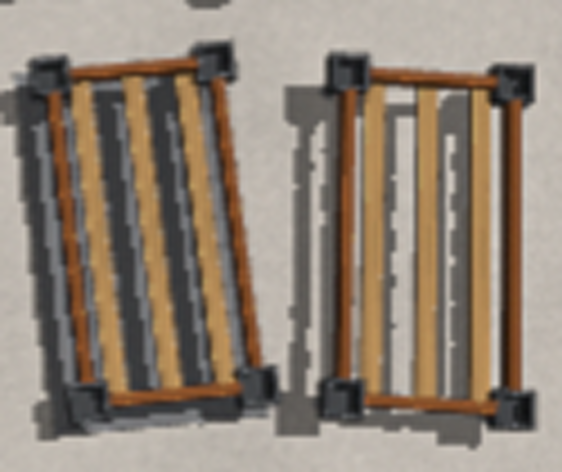

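Three bare-wood blocks are in the clamp. The orange and red pieces lie loose outside it, so they are the look-alikes. Clamp +x points along about 29.6°, and the left frame is the one on the grey board. Next I'll measure the knob, the blocks and the frames precisely.

Run:
```python
from h import *
P=np.load("P0.npy")
def rect(lo,hi,u0,v0,u1,v1,tag):
    q=P[v0:v1,u0:u1].reshape(-1,3);q=q[(q[:,2]>lo)&(q[:,2]<hi)]
    print(tag,len(q),cv2.minAreaRect(q[:,:2].astype(np.float32)),q.mean(0).round(4))
    return q
q=rect(.06,.1,200,222,222,250,"knob")
c=q[:,:2]-q[:,:2].mean(0);w,v=np.linalg.eigh(c.T@c);print("knob axis deg",np.degrees(np.arctan2(v[1,1],v[0,1])),w)
# clamp frame points
a=np.radians(29.65);R2=np.array([[np.cos(a),np.sin(a)],[-np.sin(a),np.cos(a)]])
im=cv2.imread("pics/top0.png").astype(int)
wood=(im[...,2]>im[...,0]+50)&(im[...,2]>150)
m=np.zeros_like(wood);m[170:260,158:240]=1
ok=wood&m&(P[...,2]>.03)&(P[...,2]<.04);q=P[ok][:,:2];l=(q-[.4627,.2922])@R2.T
for lo,hi in((-.12,-.045),(-.045,.045),(.045,.12)):
    s=l[(l[:,1]>lo)&(l[:,1]<hi)];mn=np.percentile(s,1,0);mx=np.percentile(s,99,0);print("clampframe",mn.round(4),mx.round(4),"mid world",((mn+mx)/2@R2+[.4627,.2922]).round(4))
# frames: rails only z .06-.09
rect(.068,.085,285,145,352,250,"base");rect(.068,.085,352,145,415,250,"topf")
for n in("scene","top"):
    d=np.load(n+"0.npy")
    get_image(n)
    for l,z in(("knob_grip",.068),("clamp",0),("jaw_lip",.042),("base_frame",0),("top_frame",0),("base_cup",.074),("weight",0),("glue_pot",0)):
        print(n,l,[(round(k["conf"],2),atz(n,k["at"],z).round(4).tolist()) for k in pinpoint(l,n)[:2]])
```

```text
knob 122 ((0.3791830837726593, 0.24802365899085999), (0.07544773072004318, 0.026803096756339073), 25.541919708251953) [0.3789 0.2474 0.0778]
knob axis deg -150.33662388083653 [0.00467657 0.05067561]
clampframe [-0.0084 -0.0994] [ 0.0788 -0.0527] mid world [0.5309 0.2435]
clampframe [-0.0077 -0.0236] [0.0792 0.0239] mid world [0.4937 0.31  ]
clampframe [-0.0085  0.064 ] [0.0783 0.1122] mid world [0.4495 0.3861]
base 730 ((0.5274633169174194, -0.13832974433898926), (0.30049851536750793, 0.1691792607307434), 5.9083476066589355) [ 0.5253 -0.1395  0.0736]
topf 766 ((0.5206530094146729, -0.36228978633880615), (0.16927820444107056, 0.30079323053359985), 86.7361831665039) [ 0.5182 -0.3632  0.0734]
scene knob_grip [(0.7, [0.3882, 0.2372, 0.068])]
scene clamp [(0.88, [0.4519, 0.3023, 0.0])]
scene jaw_lip [(0.75, [0.4519, 0.297, 0.042])]
scene base_frame [(0.69, [0.5213, -0.1309, 0.0])]
scene top_frame [(0.86, [0.5091, -0.3627, 0.0])]
scene base_cup [(0.9, [0.3783, -0.085, 0.074])]
scene weight [(0.72, [0.7642, -0.0408, 0.0])]
scene glue_pot [(0.58, [0.7831, -0.2285, 0.0]), (0.25, [0.3398, -0.0678, 0.0])]
top knob_grip [(0.58, [0.3667, 0.2493, 0.068])]
top clamp [(0.89, [0.4612, 0.2986, 0.0])]
top jaw_lip [(0.89, [0.451, 0.2894, 0.042])]
top base_frame [(0.96, [0.5286, -0.1337, 0.0]), (0.75, [0.4959, 0.3092, 0.0])]
top top_frame [(0.69, [0.5212, -0.3504, 0.0]), (0.23, [0.5302, -0.141, 0.0])]
top base_cup [(0.9, [0.3928, -0.0842, 0.074])]
top weight [(0.94, [0.781, -0.0336, 0.0])]
top glue_pot [(0.74, [0.7766, -0.2242, 0.0])]
```

Call:
carry_out:
  steps: [5,5,1,0,0,0,10,10,2,0,0,0,15,15,3,0,0,0,20,20,4,0,0,0,24,24,5,0,0,0]

```text
clock: 2.92
tool_pos: [0.4074, -0.4022, 0.2833]
orientation: [-90.0, 0.0, -163.2]
contact_force: [0.4, -1.3, -0.3]
width: 0.0919
```

Call:
carry_out:
  steps: [1,6,0,0,0,0,1,12,0,0,0,0,1,18,0,0,0,0,0,24,0,0,0,0,0,30,0,0,0,0]

```text
clock: 3.55
tool_pos: [0.4068, -0.1004, 0.2835]
orientation: [-89.9, -0.0, -163.3]
contact_force: [0.7, -0.4, 0.9]
width: 0.0915
```

Call:
carry_out:
  steps: [0,6,0,0,0,0,0,12,0,0,0,0,-2,18,0,0,0,0,-4,24,0,0,0,0,-5,30,0,0,0,0]

```text
clock: 4.18
tool_pos: [0.3559, 0.2008, 0.2838]
orientation: [-89.7, 0.1, -163.3]
contact_force: [1.4, -0.1, 0.6]
width: 0.0918
```

Run:
```python
from h import *
s=st();print(np.round(s["joint_pos"],1))
```

```text
t 4.17 p [0.3559 0.2008 0.2838] o [-8.970e+01  1.000e-01 -1.633e+02] F [ 1.4 -0.1  0.6] M [-0.06 -0.13 -0.04] w 0.0918
[  34.3    0.9  -67.1  116.9    1.3   62.8 -106.7]
```

Call:
carry_out:
  steps: [1,2.4,-4,0,0,0.12,2.3,4.7,-8,0,0,0.227,2.3,4.7,-12,0,0,0.227,2.3,4.7,-12,0,0,0.227]

```text
clock: 4.68
tool_pos: [0.3765, 0.2471, 0.1616]
orientation: [-89.8, -0.3, -150.2]
contact_force: [-0.6, -0.4, 1.1]
width: 0.0914
```

```bash
cat >> h.py <<'E'
def cloud(name):
    c=calibration(name);im,d=get_image(name)
    K=np.array(c["K"]);T=np.array(c["world_from_camera"])
    vs,us=np.mgrid[0:384,0:512].astype(float)
    p=cv2.undistortPoints(np.stack([us.ravel(),vs.ravel()],1)[:,None],K,np.array([c["k1"],0,0,0,0.]),None).reshape(384,512,2)
    P=np.stack([p[...,0]*d,-p[...,1]*d,-d],-1)@T[:3,:3].T+T[:3,3];P[d==0]=np.nan
    return im,P
E
python3 - <<'E'
from h import *
s=st();print(np.round(s["joint_pos"],1))
for n in("wrist","top"):
    im,P=cloud(n);cv2.imwrite(f"pics/{n}1.png",im)
    m=(P[...,2]>.06)&(P[...,2]<.09)&(np.hypot(P[...,0]-.379,P[...,1]-.2475)<.06)
    q=P[m][:,:2].astype(np.float32);
    if len(q)>5:
        print(n,len(q),cv2.minAreaRect(q),q.mean(0))
E
```

```text
t 4.67 p [0.3765 0.2471 0.1616] o [ -89.8   -0.3 -150.2] F [-0.6 -0.4  1.1] M [ 0.02 -0.   -0.05] w 0.0914
[  16.    24.2  -62.6  119.5   27.5   52.5 -122.3]
wrist 2870 ((0.38048967719078064, 0.24817611277103424), (0.07524765282869339, 0.027890905737876892), 30.148117065429688) [0.3825098 0.2493346]
```

View pics/wrist1.png

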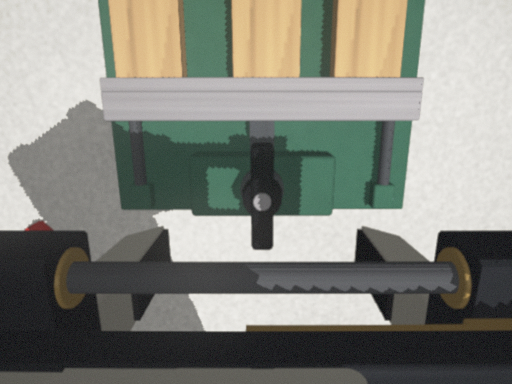

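The wrist view (viewed 5 so far) shows the T-knob at (262,195) with its bar upright between the open fingers, and the jaw behind it. I'll descend and grip.

Call:
carry_out:
  steps: [0.4,0.1,-4,0,0,0,0.4,0.1,-8,0,0,0,0.4,0.1,-10,0,0,0,0.4,0.1,-10,0,0,0]

```text
clock: 5.28
tool_pos: [0.384, 0.249, 0.0658]
orientation: [-89.7, 0.2, -150.3]
contact_force: [0.5, 0.1, 0.0]
width: 0.092
```

Call:
carry_out:
  steps: [0,0,0,0,0,0,0,0,0,0,0,0,0,0,0,0,0,0,0,0,0,0,0,0,0,0,0,0,0,0]
  fingers: 0
  grip_force: 60

```text
clock: 5.9
tool_pos: [0.384, 0.249, 0.0658]
orientation: [-89.7, 0.2, -150.3]
contact_force: [-0.5, -0.6, -0.4]
width: 0.0464
```

Run:
```python
from h import *
s=st();print(np.round(s["joint_pos"],1))
```

```text
t 5.9 p [0.384  0.249  0.0658] o [ -89.7    0.2 -150.3] F [-0.5 -0.6 -0.4] M [ 0.   -0.03 -0.04] w 0.0464
[   6.2   33.3  -51.8  122.4   40.    42.8 -132.4]
```

Call:
carry_out:
  steps: [-0.35,-0.1,-0.4,0,0,0,-0.35,-0.1,-0.4,0,0,0,-0.35,-0.1,-0.4,0,0,0,-0.35,-0.1,-0.4,0,0,0,-0.35,-0.1,-0.4,0,0,0]

```text
clock: 6.52
tool_pos: [0.3798, 0.2488, 0.0617]
orientation: [-89.7, 0.2, -150.3]
contact_force: [-2.4, 4.1, -4.2]
width: 0.0156
```

Call:
carry_out:
  steps: [0,0,0,0,0,0.15,0,0,0,0,0,0.3,0,0,0,0,0,0.45,0,0,0,0,0,0.45]

```text
clock: 7.02
tool_pos: [0.3793, 0.2492, 0.0617]
orientation: [-89.8, 0.2, -124.5]
contact_force: [-2.9, 3.2, -1.7]
width: 0.0158
```

Run:
```python
from h import *
s=st();print(np.round(s["joint_pos"],1))
```

```text
t 7.03 p [0.3793 0.2492 0.0617] o [ -89.8    0.2 -124.5] F [-2.9  3.2 -1.7] M [0.38 0.57 0.54] w 0.0158
[  10.    36.4  -57.2  123.    45.3   44.8 -111.3]
```

Call:
carry_out:
  steps: [0,0,0,0,0,0.17,0,0,0,0,0,0.34,0,0,0,0,0,0.5,0,0,0,0,0,0.66,0,0,0,0,0,0.8]

```text
clock: 7.65
tool_pos: [0.3784, 0.2494, 0.0617]
orientation: [-89.9, 0.2, -78.6]
contact_force: [-5.6, 2.3, -0.0]
width: 0.0154
```

Run:
```python
from h import *
s=st();print(np.round(s["joint_pos"],1))
```

```text
t 7.65 p [0.3784 0.2494 0.0617] o [-89.9   0.2 -78.6] F [-5.6  2.3 -0. ] M [ 0.55  0.91 -0.11] w 0.0154
[ 16.   42.8 -66.3 122.9  53.2  50.9 -71.6]
```

Call:
carry_out:
  steps: [0,-0.03,0,0,0,0.17,0,-0.06,0,0,0,0.34,0,-0.1,0,0,0,0.5,0,-0.1,0,0,0,0.66,0,-0.1,0,0,0,0.8]

```text
clock: 8.28
tool_pos: [0.3776, 0.249, 0.0617]
orientation: [-89.9, 0.3, -32.6]
contact_force: [-5.0, 4.0, 0.1]
width: 0.0154
```

Call:
carry_out:
  steps: [0,0,0,0,0,0.16,0,0,0,0,0,0.32,0,0,0,0,0,0.48,0,0,0,0,0,0.64,0,0,0,0,0,0.68]

```text
clock: 8.9
tool_pos: [0.3774, 0.2482, 0.0616]
orientation: [-90.0, 0.3, 6.3]
contact_force: [-3.7, -0.8, 5.3]
width: 0.0156
```

Run:
```python
from h import *
s=st();print(np.round(s["joint_pos"],1))
```

```text
t 8.9 p [0.3774 0.2482 0.0616] o [-90.    0.3   6.3] F [-3.7 -0.8  5.3] M [-0.04  0.39 -0.07] w 0.0156
[ 21.9  55.7 -78.6 122.6  64.1  63.9   5.3]
```

Call:
carry_out:
  steps: [0,0,0,0,0,0,0,0,0,0,0,0,0,0,0,0,0,0,0,0,0,0,0,0]
  fingers: 5

```text
clock: 9.4
tool_pos: [0.3776, 0.2481, 0.0616]
orientation: [-90.0, 0.3, 6.2]
contact_force: [0.1, 0.3, -0.4]
width: 0.0487
```

Call:
carry_out:
  steps: [0,0,4,0,0,0,0,0,9,0,0,0,0,0,14,0,0,0,0,0,19,0,0,0]
  fingers: 7

```text
clock: 9.9
tool_pos: [0.3773, 0.2483, 0.2529]
orientation: [-89.9, 0.4, 6.2]
contact_force: [1.0, -0.6, -0.4]
width: 0.0698
```

Call:
carry_out:
  steps: [3,-4,0,0,0,-0.05,6,-8,0,0,0,-0.11,10,-13,0,0,0,-0.11,12,-18,0,0,0,-0.11,12,-18,0,0,0,-0.11]

```text
clock: 10.52
tool_pos: [0.499, 0.0633, 0.252]
orientation: [-90.0, 0.4, -0.6]
contact_force: [-0.4, 1.6, -0.0]
width: 0.0701
```

Run:
```python
from h import *
s=st();print(np.round(s["joint_pos"],1))
im,P=cloud("top");cv2.imwrite("pics/top2.png",im)
```

```text
t 10.53 p [0.499  0.0633 0.252 ] o [-90.    0.4  -0.6] F [-0.4  1.6 -0. ] M [ 0.15 -0.11  0.02] w 0.0701
[ 51.1  36.  -83.4 107.4  37.5  72.5  45.3]
```

Call:
carry_out:
  steps: [0,0,0,0,0.16,0,0,0,0,0,0.32,0,0,0,0,0,0.48,0,0,0,0,0,0.64,0,0,0,0,0,0.785,0]

```text
clock: 11.2
tool_pos: [0.4978, 0.0681, 0.2528]
orientation: [-90.2, 45.6, -0.3]
contact_force: [0.9, 0.7, 0.4]
width: 0.0699
```

Run:
```python
from h import *
s=st();print(np.round(s["joint_pos"],1))
```

```text
t 11.2 p [0.4978 0.0681 0.2528] o [-90.2  45.6  -0.3] F [0.9 0.7 0.4] M [ 0.13 -0.97 -0.04] w 0.0699
[ 26.2  58.9 -65.2  74.8  24.2 114.   49.1]
```

Call:
carry_out:
  steps: [0,0,0,0,-0.18,0,0,0,0,0,-0.36,0,0,0,0,0,-0.54,0,0,0,0,0,-0.72,0,0,0,0,0,-0.9,0]

```text
clock: 11.82
tool_pos: [0.4974, 0.0705, 0.2533]
orientation: [-89.9, -6.3, -0.0]
contact_force: [0.7, 1.0, 1.3]
width: 0.07
```

Call:
carry_out:
  steps: [0,0,0,0,-0.18,0,0,0,0,0,-0.36,0,0,0,0,0,-0.54,0,0,0,0,0,-0.72,0,0,0,0,0,-0.9,0]

```text
clock: 12.45
tool_pos: [0.4926, 0.0721, 0.2535]
orientation: [-88.9, -37.8, 0.5]
contact_force: [0.5, 0.5, 0.5]
width: 0.07
```

Run:
```python
from h import *
s=st();print(np.round(s["joint_pos"],1))
```

```text
t 12.45 p [0.4926 0.0721 0.2535] o [-88.9 -37.8   0.5] F [0.5 0.5 0.5] M [0.12 0.53 0.08] w 0.07
[ 54.4 -13.4 -63.8 138.1 -28.7  11.6 104.3]
```

View pics/top2.png

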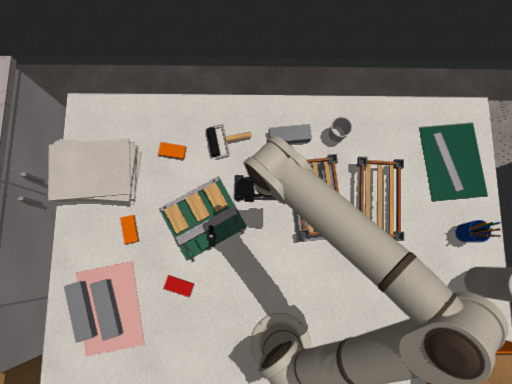

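The jaw has backed off, and the blocks are still in the clamp (196,208). Outward tilt is limited by the joints here, while tilting about the forearm's heading should be easier. Testing that.

Call:
carry_out:
  steps: [0,0,0,0,0.16,0,0,0,0,0,0.32,0,0,0,0,0,0.48,0,0,0,0,0,0.65,0,0,0,0,0,0.65,0]

```text
clock: 13.08
tool_pos: [0.4321, 0.0646, 0.2878]
orientation: [-88.3, -3.8, 0.3]
contact_force: [1.6, 0.1, 0.5]
width: 0.0699
```

Call:
carry_out:
  steps: [0,0,0,0,0,-0.17,0,0,0,0,0,-0.34,0,0,0,0,0,-0.51,0,0,0,0,0,-0.68,0,0,0,0,0,-0.785]

```text
clock: 13.7
tool_pos: [0.4298, 0.066, 0.2871]
orientation: [-88.2, -3.9, -44.7]
contact_force: [-0.3, 0.8, -0.5]
width: 0.0701
```

Call:
carry_out:
  steps: [0,0,0,0.12,0.12,0,0,0,0,0.24,0.24,0,0,0,0,0.36,0.36,0,0,0,0,0.48,0.48,0,0,0,0,0.6,0.6,0]

```text
clock: 14.32
tool_pos: [0.3016, 0.0876, 0.3526]
orientation: [-84.1, 32.8, -45.0]
contact_force: [-0.6, 0.1, 0.7]
width: 0.0698
```

Run:
```python
from h import *
s=st();print(np.round(s["joint_pos"],1))
```

```text
t 14.32 p [0.3016 0.0876 0.3526] o [-84.1  32.8 -45. ] F [-0.6  0.1  0.7] M [-0.51 -0.5  -0.  ] w 0.0698
[109.2 -17.6 -88.  114.9 -33.5  97.1  74.5]
```

```bash
cat >> h.py <<'E'
def Rt(yaw,beta=0):  # tool down with yaw, tilt beta deg about jaw axis (az yaw+90); beta>0: body towards az=yaw
    j=np.radians(yaw+90);return R.from_rotvec(np.radians(beta)*np.array([np.cos(j),np.sin(j),0]))*R.from_euler("xyz",[-90,0,yaw],degrees=True)
def need(p,yaw,beta=0):
    s=st();r=(Rt(yaw,beta)*R.from_euler("xyz",s["orientation"],degrees=True).inv()).as_rotvec()
    print("joints",np.round(s["joint_pos"],1));print("need cm",np.round((np.array(p)-s["tool_pos"])*100,2),"rot",np.round(r,3),"|r|",round(np.linalg.norm(r),3))
E
python3 - <<'E'
from h import *
need([.35,-.25,.35],-90)
E
```

```text
t 14.32 p [0.3016 0.0876 0.3526] o [-84.1  32.8 -45. ] F [-0.6  0.1  0.7] M [-0.51 -0.5  -0.  ] w 0.0698
joints [109.2 -17.6 -88.  114.9 -33.5  97.1  74.5]
need cm [  4.84 -33.76  -0.26] rot [-0.58  -0.13  -0.734] |r| 0.944
```

Call:
carry_out:
  steps: [1,-6,0,-0.11,-0.025,-0.14,2,-12,0,-0.22,-0.05,-0.28,3,-18,0,-0.33,-0.075,-0.42,4,-24,0,-0.44,-0.1,-0.56,4.8,-30,0,-0.55,-0.13,-0.73]

```text
clock: 14.95
tool_pos: [0.351, -0.2122, 0.3511]
orientation: [-89.6, 1.8, -88.8]
contact_force: [0.4, -0.6, -0.2]
width: 0.07
```

Run:
```python
from h import *
need([.65,-.4,.35],-90)
```

```text
t 14.95 p [ 0.351  -0.2122  0.3511] o [-89.6   1.8 -88.8] F [ 0.4 -0.6 -0.2] M [-0.01 -0.16 -0.02] w 0.07
joints [122.7 -16.9 -77.9 110.4 -18.8  75.1  51.8]
need cm [ 29.9  -18.78  -0.11] rot [-0.032  0.007 -0.021] |r| 0.039
```

Call:
carry_out:
  steps: [-2,-5,0,0,0,-0.1,-4,-10,0,0,0,-0.2,-6,-15,0,0,0,-0.3,-8,-20,0,0,0,-0.4,-10,-25,0,0,0,-0.5]

```text
clock: 15.58
tool_pos: [0.2289, -0.3991, 0.3687]
orientation: [-87.4, 0.4, -117.6]
contact_force: [1.3, -0.3, -0.6]
width: 0.0698
```

Call:
carry_out:
  steps: [4,-4,0,0,0,0,8,-8,0,0,0,0,12,-12,0,0,0,0,16,-16,0,0,0,0,20,-20,0,0,0,0]

```text
clock: 16.2
tool_pos: [0.2811, -0.4037, 0.4093]
orientation: [-84.7, -1.2, -117.6]
contact_force: [1.0, 0.5, -0.7]
width: 0.07
```

Run:
```python
from h import *
need([.75,-.3,.35],-90)
```

```text
t 16.2 p [ 0.2811 -0.4037  0.4093] o [ -84.7   -1.2 -117.6] F [ 1.   0.5 -0.7] M [ 0.07  0.04 -0.04] w 0.07
joints [158.9 -17.5 -88.   99.8 -20.9  76.7  46.9]
need cm [46.89 10.37 -5.93] rot [0.043 0.086 0.48 ] |r| 0.49
```

Call:
carry_out:
  steps: [6,0,-1,0,0.03,0.1,12,1,-2,0.02,0.06,0.2,18,2,-4,0.04,0.09,0.3,24,3,-6,0.04,0.09,0.4,30,4,-8,0.04,0.09,0.48]

```text
clock: 16.82
tool_pos: [0.3798, -0.2858, 0.3971]
orientation: [-87.7, -2.0, -89.8]
contact_force: [-0.8, 0.1, -0.5]
width: 0.0701
```

Call:
carry_out:
  steps: [6,0,-2,0,0,0,12,0,-5,0,0,0,16,0,-8,0,0,0,16,0,-8,0,0,0]

```text
clock: 17.32
tool_pos: [0.4243, -0.2318, 0.3662]
orientation: [-85.1, -3.5, -89.8]
contact_force: [-0.5, 0.2, 0.6]
width: 0.07
```

Run:
```python
from h import *
need([.7,-.3,.25],-90)
```

```text
t 17.32 p [ 0.4243 -0.2318  0.3662] o [-85.1  -3.5 -89.8] F [-0.5  0.2  0.6] M [ 0.05 -0.04 -0.05] w 0.07
joints [129.4 -17.5 -87.9 105.5 -19.4  69.9  46.9]
need cm [ 27.57  -6.82 -11.62] rot [ 0.06   0.086 -0.006] |r| 0.106
```

Call:
carry_out:
  steps: [0,6,-1,0,0,0.15,0,12,-2,0,0,0.3,1,18,-4,0.03,0.04,0.45,3,24,-6,0.06,0.08,0.6,6,30,-8,0.06,0.08,0.8]

```text
clock: 17.95
tool_pos: [0.4381, 0.0368, 0.3125]
orientation: [-86.6, 0.2, -44.6]
contact_force: [-0.0, 0.8, -0.7]
width: 0.0702
```

Run:
```python
from h import *
need([.55,.07,.2],0,40)
```

```text
t 17.95 p [0.4381 0.0368 0.3125] o [-86.6   0.2 -44.6] F [-0.   0.8 -0.7] M [ 0.03 -0.2  -0.01] w 0.0702
joints [ 96.7 -17.5 -87.8 112.6 -22.1  67.7  62.5]
need cm [ 11.19   3.32 -11.25] rot [0.217 0.682 0.766] |r| 1.048
```

Call:
carry_out:
  steps: [2,1,-2,0.035,0.11,0.12,4,2,-4,0.07,0.22,0.25,6,3,-6,0.1,0.33,0.38,8,3,-8,0.14,0.44,0.5,10,3,-10,0.17,0.55,0.62]

```text
clock: 18.58
tool_pos: [0.3082, 0.053, 0.3367]
orientation: [-90.2, 20.1, -14.3]
contact_force: [0.1, 0.1, -0.7]
width: 0.0699
```

Run:
```python
from h import *
need([.6,.07,.2],0,40)
```

```text
t 18.57 p [0.3082 0.053  0.3367] o [-90.2  20.1 -14.3] F [ 0.1  0.1 -0.7] M [ 0.   -0.59 -0.06] w 0.0699
joints [ 96.4 -17.5 -87.9 112.1 -18.1  89.7  91. ]
need cm [ 29.18   1.7  -13.67] rot [0.047 0.345 0.245] |r| 0.426
```

Call:
carry_out:
  steps: [3,0,-5,0,0,0,6,0,-10,0,0,0,10,0,-15,0,0,0,15,0,-17,0,0,0,20,0,-17,0,0,0]

```text
clock: 19.2
tool_pos: [0.3, 0.0466, 0.2793]
orientation: [-89.4, 16.9, -14.3]
contact_force: [0.3, -0.2, 0.5]
width: 0.0702
```

Run:
```python
from h import *
need([.6,.07,.2],0,40)
```

```text
t 19.2 p [0.3    0.0466 0.2793] o [-89.4  16.9 -14.3] F [ 0.3 -0.2  0.5] M [-0.04 -0.48 -0.  ] w 0.0702
joints [ 95.7 -17.5 -87.9 119.3 -19.5  79.7  92.8]
need cm [30.    2.34 -7.93] rot [0.041 0.402 0.251] |r| 0.476
```

```bash
cat > kin.py <<'E'
import numpy as np, itertools
from scipy.spatial.transform import Rotation as R
from scipy.optimize import least_squares
LO=np.array([-164.97,-17.58,-87.97,11.32,-80.73,10.89,-147.41]);HI=np.array([164.97,116.51,89.64,138.91,260.73,115.49,147.41])
D=[([88.304,28.699,-24.465,88.831,12.651,65.22,-12.049],[.1873,-.6217,.2367],[-90.1,0,-163.2]),
([34.3,.9,-67.1,116.9,1.3,62.8,-106.7],[.3559,.2008,.2838],[-89.7,.1,-163.3]),
([16,24.2,-62.6,119.5,27.5,52.5,-122.3],[.3765,.2471,.1616],[-89.8,-.3,-150.2]),
([6.2,33.3,-51.8,122.4,40,42.8,-132.4],[.384,.249,.0658],[-89.7,.2,-150.3]),
([10,36.4,-57.2,123,45.3,44.8,-111.3],[.3793,.2492,.0617],[-89.8,.2,-124.5]),
([16,42.8,-66.3,122.9,53.2,50.9,-71.6],[.3784,.2494,.0617],[-89.9,.2,-78.6]),
([21.9,55.7,-78.6,122.6,64.1,63.9,5.3],[.3774,.2482,.0616],[-90,.3,6.3]),
([51.1,36,-83.4,107.4,37.5,72.5,45.3],[.499,.0633,.252],[-90,.4,-.6]),
([26.2,58.9,-65.2,74.8,24.2,114,49.1],[.4978,.0681,.2528],[-90.2,45.6,-.3]),
([54.4,-13.4,-63.8,138.1,-28.7,11.6,104.3],[.4926,.0721,.2535],[-88.9,-37.8,.5]),
([109.2,-17.6,-88,114.9,-33.5,97.1,74.5],[.3016,.0876,.3526],[-84.1,32.8,-45]),
([122.7,-16.9,-77.9,110.4,-18.8,75.1,51.8],[.351,-.2122,.3511],[-89.6,1.8,-88.8]),
([158.9,-17.5,-88,99.8,-20.9,76.7,46.9],[.2811,-.4037,.4093],[-84.7,-1.2,-117.6]),
([129.4,-17.5,-87.9,105.5,-19.4,69.9,46.9],[.4243,-.2318,.3662],[-85.1,-3.5,-89.8]),
([96.7,-17.5,-87.8,112.6,-22.1,67.7,62.5],[.4381,.0368,.3125],[-86.6,.2,-44.6]),
([95.7,-17.5,-87.9,119.3,-19.5,79.7,92.8],[.3,.0466,.2793],[-89.4,16.9,-14.3])]
def fk(q,x,sg):
    # x: d1,a1,d3,a3,d5,a5,d7,a7, yaw0, off2..off6, and tool yaw
    p=np.array([0,0,0.]);M=R.from_euler("z",x[8]);q=np.radians(q)*sg
    d=[x[0],0,x[2],0,x[4],0,x[6]];a=[0,x[1],0,x[3],0,x[5],0]
    off=[0,x[9],x[10],x[11],x[12],x[13],x[14]]
    ax="zyzyzyz"
    for i in range(7):
        M=M*R.from_euler(ax[i],q[i]+off[i]);p=p+M.apply([a[i],0,d[i]])
    M=M*R.from_euler("x",-90,degrees=True)  # tool y = arm z
    return p,M
E
cat > fit.py <<'E'
from kin import *
best=None
for sz in itertools.product([1,-1],repeat=4):
  sg=np.array([sz[0],1,sz[1],1,sz[2],1,sz[3]])
  def res(x):
    o=[]
    for q,p,e in D:
        P,M=fk(np.array(q),x,sg);E=(R.from_euler("xyz",e,degrees=True).inv()*M).as_rotvec()
        o+=list((P-p)*5)+list(E)
    return np.array(o)
  for y0,y7 in itertools.product([0,np.pi/2,np.pi,-np.pi/2],repeat=2):
    x0=np.array([.35,0,.35,0,.35,0,.25,0,y0,0,0,0,0,0,y7])
    r=least_squares(res,x0,max_nfev=25)
    if best is None or r.cost<best[0]: best=(r.cost,sg,r.x);print(r.cost,sg,r.x.round(3),flush=True)
    if r.cost<1e-3: break
r=least_squares(lambda x:res(x),best[2]) if False else None
np.savez("kin.npz",x=best[2],sg=best[1])
E
timeout 500 python3 fit.py
```

```text
29.25348690333383 [1 1 1 1 1 1 1] [-0.283 -0.176 -0.785 -0.405 -0.791 -0.202  0.541  1.028  0.067 -0.556
  1.072  1.292 -0.258  2.293  0.665]
29.25348310699229 [1 1 1 1 1 1 1] [-0.283 -0.176 -0.785 -0.404 -0.791 -0.203  0.541 20.422  0.067 -0.555
  1.072  1.291 -0.257  2.295  0.668]
29.253479655738808 [1 1 1 1 1 1 1] [-2.83000e-01 -1.76000e-01 -7.85000e-01 -4.04000e-01 -7.91000e-01
 -2.03000e-01  5.41000e-01  1.56269e+02  6.70000e-02 -5.55000e-01
  1.07200e+00  1.29200e+00 -2.58000e-01  2.29300e+00  6.65000e-01]
29.253462804829027 [ 1  1  1  1 -1  1  1] [-0.283 -0.176 -0.785  0.403  0.792 -0.203  0.541 11.541  0.066 -0.555
  1.072 -1.849  0.257 -0.848  0.667]
29.253459053102475 [ 1  1 -1  1  1  1  1] [-0.283  0.176  0.785 -0.403 -0.792 -0.203  0.541 -1.687  0.066  2.587
 -1.072 -1.849 -0.258  2.293  0.667]
0.0051457862691345994 [-1  1  1  1  1  1  1] [ 0.343 -0.007 -0.51   0.    -0.463 -0.006 -0.353 -4.762 -0.006  3.143
  0.011  0.011  0.005 -0.011 -1.558]
0.0051457862691180615 [-1  1  1  1  1  1  1] [ 3.430e-01 -7.000e-03 -5.100e-01  0.000e+00 -4.630e-01 -6.000e-03
 -3.530e-01 -2.549e+01 -6.000e-03 -3.140e+00  1.100e-02  1.100e-02
  5.000e-03 -1.100e-02  4.725e+00]
0.005145786269115916 [-1  1  1  1  1  1  1] [ 3.43000000e-01 -7.00000000e-03 -5.10000000e-01  0.00000000e+00
 -4.63000000e-01 -6.00000000e-03 -3.53000000e-01  1.93005681e+05
 -6.29000000e+00  3.14300000e+00  1.10000000e-02  1.10000000e-02
  5.00000000e-03 -1.10000000e-02  4.72500000e+00]
0.005145786269115911 [-1  1  1  1 -1  1  1] [ 0.343 -0.007 -0.51  -0.     0.463 -0.006 -0.353 -0.452 -0.006  3.143
  0.011 -3.13  -0.005  3.131 -1.558]
```

```bash
cat >> kin.py <<'E'
try:
    _k=np.load("kin.npz");X=_k["x"];SG=_k["sg"]
except Exception: pass
def FK(q): return fk(np.array(q,float),X,SG)
def jac(q):
    p,M=FK(q);J=np.zeros((6,7));h=.05
    for i in range(7):
        qq=np.array(q,float);qq[i]+=h;P,N=FK(qq);J[:3,i]=(P-p)/np.radians(h);J[3:,i]=(N*M.inv()).as_rotvec()/np.radians(h)
    return p,M,J
def solve(q,pt,Rt,lam=.02,n=6,null=None,k=0.,W=1.0):
    q=np.array(q,float)
    for _ in range(n):
        p,M,J=jac(q);e=np.r_[pt-p,(Rt*M.inv()).as_rotvec()]
        Ji=J.T@np.linalg.inv(J@J.T+lam**2*np.eye(6));dq=Ji@e
        if null is not None: dq+=k*(np.eye(7)-Ji@J)@np.radians(null-q)
        q=np.clip(q+np.degrees(dq),LO,HI)
    return q
def sim(q,calls,**kw):
    for rows in calls:
        p0,M0=FK(q)
        rows=np.array(rows,float).reshape(-1,6)
        for r in rows: q=solve(q,p0+r[:3]/100,R.from_rotvec(r[3:])*M0,**kw)
    return q
E
python3 - <<'E'
from kin import *
q0=[88.304,28.699,-24.465,88.831,12.651,65.22,-12.049]
c1=[[5,5,1,0,0,0,10,10,2,0,0,0,15,15,3,0,0,0,20,20,4,0,0,0,24,24,5,0,0,0],[1,6,0,0,0,0,1,12,0,0,0,0,1,18,0,0,0,0,0,24,0,0,0,0,0,30,0,0,0,0],[0,6,0,0,0,0,0,12,0,0,0,0,-2,18,0,0,0,0,-4,24,0,0,0,0,-5,30,0,0,0,0]]
print("want [34.3 .9 -67.1 116.9 1.3 62.8 -106.7]")
mid=(LO+HI)/2
for nul,k in((None,0),(mid,.02),(mid,.1),(np.array(q0),.05),(np.array(q0),.2)):
  for lam in(.01,.05,.1): print(k,lam,sim(q0,c1,lam=lam,null=nul,k=k).round(1))
q1=[21.9,55.7,-78.6,122.6,64.1,63.9,5.3]
c=[[0,0,4,0,0,0,0,0,9,0,0,0,0,0,14,0,0,0,0,0,19,0,0,0],[3,-4,0,0,0,-.05,6,-8,0,0,0,-.11,10,-13,0,0,0,-.11,12,-18,0,0,0,-.11]]
print("want [51.1 36 -83.4 107.4 37.5 72.5 45.3]",sim(q1,c).round(1))
c=[[0,0,0,0,.16,0,0,0,0,0,.32,0,0,0,0,0,.48,0,0,0,0,0,.64,0,0,0,0,0,.785,0]]
print("want 26.2 58.9 -65.2 74.8 24.2 114 49.1",sim([51.1,36,-83.4,107.4,37.5,72.5,45.3],c).round(1))
E
```

```text
want [34.3 .9 -67.1 116.9 1.3 62.8 -106.7]
0 0.01 [  21.4    7.8  -57.9  112.4    6.8   63.9 -112.5]
0 0.05 [  21.3    7.8  -57.9  112.4    6.8   63.9 -112.5]
0 0.1 [  21.3    7.8  -57.9  112.4    6.8   63.9 -112.5]
0.02 0.01 [  -8.5    4.6  -24.3  112.7    1.5   63.4 -106.5]
0.02 0.05 [  -8.5    4.6  -24.3  112.7    1.5   63.4 -106.4]
0.02 0.1 [  -8.4    4.7  -24.2  112.6    1.6   63.4 -106.2]
0.1 0.01 [ -18.2    4.3  -13.8  112.7    0.5   63.4 -105.3]
0.1 0.05 [ -18.1    4.4  -13.6  112.6    0.5   63.4 -104.9]
0.1 0.1 [ -17.6    4.8  -13.1  112.1    0.5   63.7 -103.8]
0.05 0.01 [  23.5    8.3  -60.6  112.4    7.6   64.  -113.3]
0.05 0.05 [  24.1    8.1  -60.9  112.5    7.3   64.  -112.9]
0.05 0.1 [  26.2    7.3  -62.1  112.8    6.6   64.  -111.6]
0.2 0.01 [  21.6    7.8  -58.2  112.4    6.9   63.9 -112.5]
0.2 0.05 [  24.1    6.9  -59.5  112.8    6.    64.  -110.9]
0.2 0.1 [  35.7    2.6  -66.9  114.3    1.7   64.4 -104.5]
want [51.1 36 -83.4 107.4 37.5 72.5 45.3] [ 50.   40.6 -84.4 106.   41.9  76.1  41.7]
want 26.2 58.9 -65.2 74.8 24.2 114 49.1 [ 27.   58.9 -64.9  74.8  25.  114.3  50.2]
```

```bash
cat > fastk.py <<'E'
import numpy as np
from kin import LO,HI,X,SG,FK
from scipy.spatial.transform import Rotation as R
d=[X[0],0,X[2],0,X[4],0,X[6]];a=[0,X[1],0,X[3],0,X[5],0];off=[X[8],*X[9:15]]
T0=R.from_euler("x",-90,degrees=True).as_matrix()
def fj(q):
    t=np.radians(q)*SG+off;M=np.eye(3);p=np.zeros(3);A=[];O=[]
    for i in range(7):
        c,s=np.cos(t[i]),np.sin(t[i]);k=2 if i%2==0 else 1
        A.append(M[:,k]*SG[i]);O.append(p)
        M=M@(np.array([[c,-s,0],[s,c,0],[0,0,1]]) if k==2 else np.array([[c,0,s],[0,1,0],[-s,0,c]]))
        p=p+M@np.array([a[i],0,d[i]])
    A=np.array(A);J=np.r_[np.cross(A,p-np.array(O)).T,A.T]
    return p,M@T0,J
def rv(E):
    w=np.array([E[2,1]-E[1,2],E[0,2]-E[2,0],E[1,0]-E[0,1]])/2;s=np.linalg.norm(w);t=np.arctan2(s,(np.trace(E)-1)/2)
    return w*(t/s if s>1e-9 else 1)
def step(q,pt,Mt,n=3,lam=.02):
    for _ in range(n):
        p,M,J=fj(q);e=np.r_[pt-p,rv(Mt@M.T)];q=np.clip(q+np.degrees(J.T@np.linalg.solve(J@J.T+lam**2*np.eye(6),e)),LO,HI)
    return q
def Rt(yaw,beta=0):
    j=np.radians(yaw+90);return (R.from_rotvec(np.radians(beta)*np.array([np.cos(j),np.sin(j),0]))*R.from_euler("xyz",[-90,0,yaw],degrees=True)).as_matrix()
def go(q,pt,Mt,verbose=False):
    """straight move; returns q, error"""
    p,M,_=fj(q);w=rv(Mt@M.T);n=int(max(np.linalg.norm(pt-p)/.055,np.linalg.norm(w)/.17,1))+1
    for k in range(1,n+1): q=step(q,p+(pt-p)*k/n,R.from_rotvec(w*k/n).as_matrix()@M)
    q=step(q,pt,Mt,3);p,M,_=fj(q)
    return q,np.linalg.norm(pt-p)+.3*np.linalg.norm(rv(Mt@M.T))
def marg(q): return np.min(np.minimum(q-LO,HI-q))
E
cat > search.py <<'E'
from fastk import *
import time
q0=np.array([95.7,-17.5,-87.9,119.3,-19.5,79.7,92.8]);rng=np.random.default_rng(0)
print(fj(q0)[0],FK(q0)[0])
H=(np.array([.5,.07,.25]),Rt(-45))
best=None;t=time.time()
while time.time()-t<200:
    q=q0;seq=[];bad=0
    for _ in range(rng.integers(1,4)):
        r=rng.uniform(.42,.75);az=np.radians(rng.uniform(-60,45));w=(np.round(r*np.cos(az),2),np.round(r*np.sin(az),2),np.round(rng.uniform(.22,.4),2),rng.integers(-16,6)*10,rng.integers(-3,5)*10)
        q,e=go(q,np.array(w[:3]),Rt(w[3],w[4]));seq.append(w+(round(e,3),));bad+=e
        if bad>.15: break
    if bad>.15: continue
    q,e=go(q,*H);bad+=e
    sc=abs(q[2])+200*bad-0.3*min(marg(q),15)
    if best is None or sc<best[0]: best=(sc,seq,q);print(round(sc,1),[tuple(map(float,s)) for s in seq],q.round(0),round(e,3),flush=True)
E
timeout 400 python3 search.py
```

```text
[0.30119427 0.04676688 0.28168455] [0.30119427 0.04676688 0.28168455]
39.5 [(0.29, -0.42, 0.22, -20.0, -20.0, 0.0), (0.72, 0.05, 0.35, 10.0, 20.0, 0.0), (0.66, 0.32, 0.22, -50.0, 0.0, 0.0)] [ 28.  16. -44. 108.  12.  61.  24.] 0.0
7.5 [(0.55, 0.51, 0.34, -80.0, 40.0, 0.036), (0.61, -0.21, 0.24, -20.0, 10.0, 0.0), (0.53, -0.27, 0.31, -10.0, 20.0, 0.0)] [ -5.  12.  -5. 108.   1.  60.  35.] 0.0
3.2 [(0.58, 0.44, 0.29, 20.0, 10.0, 0.0), (0.25, -0.36, 0.32, -160.0, -20.0, 0.013), (0.45, -0.3, 0.3, 10.0, 40.0, 0.0)] [-13.  12.   5. 108.  -2.  60.  38.] 0.0
-0.4 [(0.53, 0.34, 0.3, -120.0, -20.0, 0.0)] [ -5.  12.  -4. 108.   1.  60.  35.] 0.0
-1.2 [(0.64, 0.32, 0.24, -90.0, -10.0, 0.0), (0.65, 0.08, 0.32, -80.0, -30.0, 0.0), (0.61, -0.18, 0.25, 30.0, 30.0, 0.0)] [-12.  12.   3. 108.  -1.  60.  37.] 0.0
-1.5 [(0.7, 0.09, 0.36, -80.0, 20.0, 0.0)] [ -6.  12.  -3. 108.   0.  60.  36.] 0.0
-3.2 [(0.65, 0.3, 0.24, -90.0, -10.0, 0.0), (0.35, -0.53, 0.4, -40.0, 20.0, 0.0), (0.48, -0.47, 0.26, -30.0, 20.0, 0.0)] [ -8.  12.  -1. 108.  -0.  60.  36.] 0.0
-3.5 [(0.48, 0.37, 0.33, -160.0, -30.0, 0.0), (0.41, 0.19, 0.29, -80.0, 0.0, 0.0)] [ -8.  12.  -1. 108.  -0.  60.  36.] 0.0
-4.4 [(0.6, 0.4, 0.23, 50.0, 0.0, 0.0)] [ -9.  12.   0. 108.  -0.  60.  36.] 0.0
```

Run:
```python
from h import *
need([.7,.09,.36],-80,20)
```

```text
t 19.2 p [0.3    0.0466 0.2793] o [-89.4  16.9 -14.3] F [ 0.3 -0.2  0.5] M [-0.04 -0.48 -0.  ] w 0.0702
joints [ 95.7 -17.5 -87.9 119.3 -19.5  79.7  92.8]
need cm [40.    4.34  8.07] rot [ 0.035  0.047 -1.143] |r| 1.145
```

Call:
carry_out:
  steps: [4.5,0.5,1,0,0,-0.13,9,1,2,0,0,-0.26,13.5,1.5,3,0.01,0.01,-0.39,18,2,4,0.01,0.02,-0.52,22.5,2.5,5,0.02,0.03,-0.65]

```text
clock: 19.82
tool_pos: [0.3891, 0.0701, 0.3609]
orientation: [-87.3, 16.8, -51.8]
contact_force: [-0.4, 0.1, 0.3]
width: 0.07
```

Run:
```python
from h import *
need([.7,.09,.36],-80,20)
```

```text
t 19.82 p [0.3891 0.0701 0.3609] o [-87.3  16.8 -51.8] F [-0.4  0.1  0.3] M [-0.27 -0.27  0.02] w 0.07
joints [103.3 -17.5 -87.9 108.  -29.2  86.7  60.6]
need cm [31.09  1.99 -0.09] rot [ 0.032  0.064 -0.477] |r| 0.482
```

Call:
carry_out:
  steps: [6,0.4,0,0,0,-0.08,12,0.8,0,0,0,-0.16,18,1.2,0,0.01,0.01,-0.25,24,1.6,0,0.02,0.04,-0.35,30,2,0,0.03,0.06,-0.47]

```text
clock: 20.45
tool_pos: [0.4514, 0.0903, 0.4059]
orientation: [-86.9, 18.8, -79.7]
contact_force: [-0.5, 0.8, 0.3]
width: 0.0702
```

Run:
```python
from h import *
need([.7,.09,.36],-80,20)
```

```text
t 20.45 p [0.4514 0.0903 0.4059] o [-86.9  18.8 -79.7] F [-0.5  0.8  0.3] M [-0.36 -0.16 -0.04] w 0.0702
joints [105.1 -17.5 -87.9 102.6 -35.6  86.1  33.1]
need cm [24.86 -0.03 -4.59] rot [0.011 0.054 0.013] |r| 0.057
```

Run:
```python
from fastk import *
q=np.array([105.1,-17.5,-87.9,102.6,-35.6,86.1,33.1])
p,M,J=fj(q);Ji=np.linalg.pinv(J)
print(p);print("row2 per cm/0.1rad",(np.degrees(Ji[1])*[.01]*1).round(2) if 0 else np.r_[np.degrees(Ji[1,:3])*.01,np.degrees(Ji[1,3:])*.1].round(2))
print("row3",np.r_[np.degrees(Ji[2,:3])*.01,np.degrees(Ji[2,3:])*.1].round(2))
u,s,v=np.linalg.svd(J);print("null",v[-1].round(2))
```

```text
[0.45412196 0.08647981 0.40458109]
row2 per cm/0.1rad [-0.7  -0.36  0.27  2.65 -2.55  0.73]
row3 [ -3.33   0.5    0.96  -4.09 -11.    -4.94]
null [ 0.1  -0.53  0.39  0.01 -0.45  0.33  0.49]
```

Call:
carry_out:
  steps: [-1,0,0,0,-0.12,-0.03,-2,0,0,0,-0.24,-0.06,-3,0,0,0,-0.36,-0.1,-4,0,0,0,-0.48,-0.13,-5,0,0,0,-0.6,-0.16]

```text
clock: 21.08
tool_pos: [0.4262, 0.0865, 0.412]
orientation: [-71.3, 12.8, -79.5]
contact_force: [-0.6, 0.3, 0.4]
width: 0.0702
```

Run:
```python
from h import *
from fastk import fj
need([.6,.2,.3],-90,0)
q=np.array(manip.observe()["joint_pos"]);p,M,J=fj(q);Ji=np.linalg.pinv(J)
for i in(1,2): print(np.r_[np.degrees(Ji[i,:3])*.01,np.degrees(Ji[i,3:])*.1].round(2))
```

```text
t 21.07 p [0.4262 0.0865 0.412 ] o [-71.3  12.8 -79.5] F [-0.6  0.3  0.4] M [-0.33  0.17 -0.  ] w 0.0702
joints [ 40.2 -17.2 -33.3 116.1 -29.3  66.1  24.6]
need cm [ 17.38  11.35 -11.2 ] rot [-0.251  0.303 -0.144] |r| 0.419
[ 1.38 -0.22 -0.32  1.29  4.18  1.77]
[-0.93 -1.04  0.29  4.15 -3.06  1.28]
```

Call:
carry_out:
  steps: [3,0,-2,-0.05,0.06,-0.03,6,0,-4,-0.1,0.12,-0.06,9,0,-6,-0.15,0.18,-0.09,13,0,-9,-0.2,0.24,-0.12,17,0,-11,-0.25,0.3,-0.14]

```text
clock: 21.7
tool_pos: [0.5986, 0.0849, 0.3007]
orientation: [-90.0, -0.0, -90.0]
contact_force: [1.1, -1.0, 2.1]
width: 0.0701
```

Run:
```python
from h import *
need([.55,.07,.25],-60,0)
```

```text
t 21.7 p [0.5986 0.0849 0.3007] o [-90.  -0. -90.] F [ 1.1 -1.   2.1] M [-0.05 -0.06  0.  ] w 0.0701
joints [ 25.7  26.4 -49.7  90.9  20.9  72.4 -27.4]
need cm [-4.86 -1.49 -5.07] rot [0.    0.001 0.523] |r| 0.523
```

```bash
cat > plan.py <<'E'
from fastk import *
import sys
CA=29.65;FA=5.9
def u(az): return np.array([np.cos(np.radians(az)),np.sin(np.radians(az)),0])
Z=np.array([0,0,1.])
clamp0=np.array([.4627,.2922,0]);BL=[-.076,.088,.0]
frame0=np.array([.5273,-.1383,0]);SL=[.078,-.078,0.]  # along frame y = az FA
def pose(g,yaw,b):
    t=-np.sin(np.radians(b))*u(yaw)-np.cos(np.radians(b))*Z
    return g+.008*t
def rot(yaw,b,f): return Rt(yaw+180,-b) if f else Rt(yaw,b)
def cycle(i,P):
    """list of (name,tcp,yaw,b,f)"""
    s,f1,f2,S,psi,b1,b2,pl,xg,h=P
    L=[];y1=CA if s>0 else CA-180
    c=clamp0+.030*u(CA)+BL[i]*u(CA+90)+.0235*Z
    g=c+xg*u(y1)+.0125*Z
    L+=[("pre",pose(g,y1,b1)+.12*Z,y1,b1,f1),("grasp1",pose(g,y1,b1),y1,b1,f1),("lift",pose(g,y1,b1)+.18*Z,y1,b1,f1)]
    st=np.array([*S,.0505]);g=st-.0125*u(psi)+xg*Z
    L+=[("over",pose(g,psi,b1-90)+.14*Z,psi,b1-45,f1),("over2",pose(g,psi,b1-90)+.1*Z,psi,b1-90,f1),("stand",pose(g,psi,b1-90),psi,b1-90,f1)]
    back=-u(psi)*np.cos(np.radians(b1))*-1
    t=-np.sin(np.radians(b1-90))*u(psi)-np.cos(np.radians(b1-90))*Z
    L+=[("retreat",pose(g,psi,b1-90)-.1*t,psi,b1-90,f1),("up",pose(g,psi,b1-90)-.1*t+.1*Z,psi,b1-60,f1)]
    g=st+.0135*u(psi)+h*Z;t=-np.sin(np.radians(b2))*u(psi)-np.cos(np.radians(b2))*Z
    q=pose(g,psi,b2)
    L+=[("mid",q-.1*t+.1*Z,psi,b2/2,f2),("pre2",q-.1*t,psi,b2,f2),("grasp2",q,psi,b2,f2),("lift2",q+.18*Z,psi,b2,f2)]
    yp=FA+90 if pl>0 else FA-90
    g=frame0+SL[i]*u(FA)+.0735*Z-h*u(yp)+.0135*Z;q=pose(g,yp,b2-90)
    L+=[("overF",q+.14*Z,yp,b2-45,f2),("overF2",q+.08*Z,yp,b2-90,f2),("place",q,yp,b2-90,f2),("off",q+.12*Z,yp,b2-90,f2),("off2",q+.16*Z,yp,0,f2)]
    return L
def run(q,i,P,verbose=False):
    mm=99;E=0
    for n,p,yaw,b,f in cycle(i,P):
        q,e=go(q,p,rot(yaw,b,f));m=marg(q);E+=e;mm=min(mm,m)
        if verbose: print(n,p.round(3),round(yaw,1),round(b,1),f,q.round(0),"e",round(e,3),"m",round(m,1))
        if E>.03 and not verbose: return q,-1,E
    return q,mm,E
if __name__=="__main__":
    import time
    rng=np.random.default_rng(int(sys.argv[1]));t=time.time();best=-9
    q0=np.array([25.7,26.4,-49.7,90.9,20.9,72.4,-27.4])
    while time.time()-t<230:
        P=(rng.choice([1,-1]),rng.integers(2),rng.integers(2),(round(rng.uniform(.42,.6),2),round(rng.uniform(.03,.08),2)),rng.integers(-18,18)*10,rng.integers(1,5)*10,rng.integers(5,12)*5,rng.choice([1,-1]),.01,.01)
        q,m,E=run(q0,0,P)
        if E>.03: continue
        q,m2,E2=run(q,1,P)
        if E2>.03: continue
        q,m3,E3=run(q,2,P)
        sc=min(m,m2,m3)-100*(E+E2+E3)
        if sc>best and E3<.03: best=sc;print(round(sc,2),P,[round(v,1) for v in(m,m2,m3)],round(E+E2+E3,4),q.round(0),flush=True)
E
for k in 1 2 3 4; do timeout 300 python3 plan.py $k > p$k.txt & done; wait; tail -n 3 p?.txt
```

```text
==> p1.txt <==
22.95 (np.int64(1), np.int64(1), np.int64(1), (0.49, 0.03), np.int64(100), np.int64(10), np.int64(45), np.int64(1), 0.01, 0.01) [np.float64(22.9), np.float64(25.1), np.float64(25.1)] 0.0 [ 47.  21. -41. 103.  15.  62.   6.]
23.07 (np.int64(1), np.int64(1), np.int64(1), (0.46, 0.08), np.int64(100), np.int64(20), np.int64(50), np.int64(1), 0.01, 0.01) [np.float64(23.1), np.float64(23.6), np.float64(24.6)] 0.0 [ 45.  20. -39. 103.  14.  61.   7.]
23.57 (np.int64(1), np.int64(1), np.int64(1), (0.51, 0.07), np.int64(100), np.int64(20), np.int64(50), np.int64(1), 0.01, 0.01) [np.float64(23.6), np.float64(23.6), np.float64(27.1)] 0.0 [ 42.  20. -35. 103.  12.  61.   8.]

==> p2.txt <==
8.5 (np.int64(1), np.int64(1), np.int64(1), (0.51, 0.08), np.int64(60), np.int64(10), np.int64(50), np.int64(1), 0.01, 0.01) [np.float64(8.5), np.float64(9.0), np.float64(9.1)] 0.0 [ 48.  21. -43. 103.  16.  62.   5.]
23.58 (np.int64(1), np.int64(1), np.int64(1), (0.51, 0.07), np.int64(100), np.int64(20), np.int64(45), np.int64(1), 0.01, 0.01) [np.float64(23.6), np.float64(25.2), np.float64(28.
[... 942 characters left out ...]
.  62.   6.]

==> p4.txt <==
20.66 (np.int64(1), np.int64(1), np.int64(1), (0.56, 0.03), np.int64(110), np.int64(20), np.int64(45), np.int64(1), 0.01, 0.01) [np.float64(20.7), np.float64(20.7), np.float64(20.7)] 0.0 [ 44.  20. -38. 103.  14.  61.   7.]
24.19 (np.int64(1), np.int64(1), np.int64(1), (0.49, 0.07), np.int64(100), np.int64(20), np.int64(45), np.int64(1), 0.01, 0.01) [np.float64(24.2), np.float64(25.2), np.float64(28.3)] 0.0 [ 45.  20. -39. 103.  14.  62.   7.]
24.51 (np.int64(1), np.int64(1), np.int64(1), (0.49, 0.04), np.int64(100), np.int64(20), np.int64(40), np.int64(1), 0.01, 0.01) [np.float64(24.5), np.float64(24.5), np.float64(24.5)] 0.0 [ 48.  21. -43. 103.  16.  62.   5.]
```

```bash
cat > chk.py <<'E'
from plan import *
q=np.array([25.7,26.4,-49.7,90.9,20.9,72.4,-27.4])
P=(1,1,1,(.5,.08),90,40,45,1,.015,.01)
for i in range(3):
    q,m,E=run(q,i,P,i==0);print(i,m,E)
E
python3 chk.py
python3 - <<'E'
import sys;sys.path.insert(0,".")
from h import *
need([.6,.25,.3],209.65,0)
E
```

```text
pre [0.535 0.246 0.15 ] 29.6 40 1 [ -13.   56.  -27.   65.   17.  104. -100.] e 0.0 m 11.7
grasp1 [0.535 0.246 0.03 ] 29.6 40 1 [ -14.   64.  -26.   65.   20.   95. -100.] e 0.0 m 20.0
lift [0.535 0.246 0.21 ] 29.6 40 1 [ -13.   53.  -28.   63.   16.  109. -100.] e 0.0 m 6.9
over [0.5   0.074 0.2  ] 90 -5 1 [ 36.  22. -53. 111.  15.  54. -23.] e 0.0 m 27.6
over2 [0.5   0.074 0.16 ] 90 -50 1 [ 66.  53. -64. 112.  -5.  50.  13.] e 0.0 m 23.9
stand [0.5   0.074 0.06 ] 90 -50 1 [ 62.  62. -57. 112.   0.  43.  17.] e 0.0 m 27.2
retreat [ 0.5   -0.003  0.125] 90 -50 1 [ 69.  57. -60. 107.  -1.  55.  18.] e 0.0 m 28.0
up [ 0.5   -0.003  0.225] 90 -20 1 [ 60.  27. -61. 109.   4.  58.  -0.] e 0.0 m 27.1
mid [0.5   0.159 0.226] 90 22.5 1 [  2.  29. -45. 101.  37.  78. -57.] e 0.0 m 37.5
pre2 [0.5   0.159 0.126] 90 45 1 [-17.  47. -34.  96.  50.  90. -73.] e 0.0 m 25.8
grasp2 [0.5   0.088 0.055] 90 45 1 [-13.  50. -31. 103.  56.  81. -76.] e 0.0 m 34.4
lift2 [0.5   0.088 0.235] 90 45 1 [ -9.  34. -36. 101.  48.  92. -63.] e 0.0 m 23.4
overF [ 0.605 -0.135  0.221] 95.9 0 1 [ 43.  31. -45.  93.  23.  65.  -2.] e 0.0 m 43.2
overF2 [ 0.605 -0.135  0.161] 95.9 -45 1 [ 60.  58. -53.  80.   2.  77.  22.] e 0.0 m 34.9
place [ 0.605 -0.135  0.081] 95.9 -45 1 [ 59.  64. -50.  80.   4.  73.  24.] e 0.0 m 37.5
off [ 0.605 -0.135  0.201] 95.9 -45 1 [ 60.  56. -54.  79.   0.  80.  20.] e 0.0 m 33.6
off2 [ 0.605 -0.135  0.241] 95.9 0 1 [ 43.  30. -45.  92.  22.  67.  -1.] e 0.0 m 42.7
0 6.857102413270866 1.5762223148007074e-12
1 7.909171005091579 2.152258856178451e-12
2 7.686946395389569 1.77088433544452e-12
t 21.7 p [0.5986 0.0849 0.3007] o [-90.  -0. -90.] F [ 1.1 -1.   2.1] M [-0.05 -0.06  0.  ] w 0.0701
joints [ 25.7  26.4 -49.7  90.9  20.9  72.4 -27.4]
need cm [ 0.14 16.51 -0.07] rot [ 1.000e-03  0.000e+00 -1.054e+00] |r| 1.054
```

Call:
carry_out:
  steps: [-1,3,0,0,0,-0.18,-2,6,0,0,0,-0.36,-3,9,0,0,0,-0.54,-4,12,0,0,0,-0.72,-5,13,0,0,0,-0.9]

```text
clock: 22.32
tool_pos: [0.5486, 0.2172, 0.3011]
orientation: [-90.1, 0.0, -141.8]
contact_force: [-0.5, 0.8, 0.2]
width: 0.0699
```

Call:
carry_out:
  steps: [0,1,0,0,0,-0.154,0,1,0,0,0,-0.154]

```text
clock: 22.58
tool_pos: [0.5492, 0.228, 0.3017]
orientation: [-90.1, 0.1, -150.5]
contact_force: [0.2, -0.2, 0.3]
width: 0.0698
```

Run:
```python
from h import *
im,P=cloud("wrist");cv2.imwrite("pics/w3.png",im)
need([.535,.246,.15],209.65,-40)
g=im.astype(int);wood=(g[...,2]>g[...,0]+50)&(g[...,2]>130)&(P[...,2]>.03)&(P[...,2]<.042)
n,l,s,c=cv2.connectedComponentsWithStats(wood.astype(np.uint8))
a=np.radians(29.65);R2=np.array([[np.cos(a),np.sin(a)],[-np.sin(a),np.cos(a)]])
for i in range(1,n):
    if s[i,4]>400:
        r=cv2.minAreaRect(P[l==i][:,:2].astype(np.float32));ce=np.array(r[0]);print(s[i,4],np.round(r[0],4),np.round(r[1],4),round(r[2],1),"clamp",((ce-[.4627,.2922])@R2.T).round(4),np.median(P[l==i][:,2]))
```

```text
t 22.62 p [0.5493 0.2271 0.3014] o [-9.000e+01  1.000e-01 -1.504e+02] F [ 0.1 -0.5  0.4] M [-0.04  0.01  0.01] w 0.07
joints [  5.1  22.3 -39.4  92.6  14.7  70.4 -97.6]
need cm [ -1.43   1.89 -15.14] rot [-0.346  0.607  0.002] |r| 0.699
1814 [0.5285 0.2414] [0.0985 0.0491] 29.6 clamp [ 0.032  -0.0767] 0.034589571085111515
406 [0.5116 0.3005] [0.0345 0.0171] 29.4 clamp [ 0.0466 -0.017 ] 0.03453880922255059
1127 [0.4636 0.2919] [0.0383 0.0502] 29.4 clamp [ 0.0006 -0.0007] 0.034561762085936976
```

View pics/w3.png

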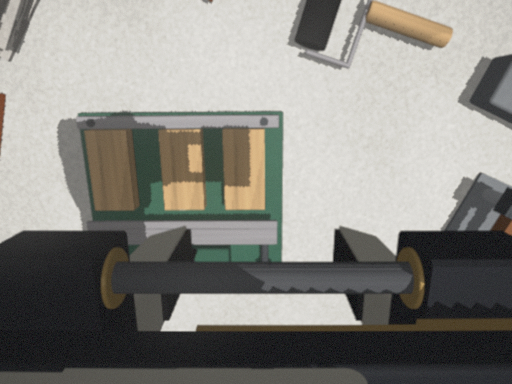

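The wrist view shows the three blocks at (110,170), (182,170) and (245,170), with the jaw pulled back clear of their ends. I'll tilt and pick the outer one at clamp y −77 mm.

Call:
carry_out:
  steps: [-0.3,0.4,-3,-0.07,0.12,0,-0.6,0.8,-6,-0.14,0.245,0,-0.9,1.2,-9,-0.21,0.365,0,-1.2,1.6,-12,-0.28,0.485,0,-1.4,1.9,-15,-0.346,0.607,0]
  fingers: 5.8

```text
clock: 23.25
tool_pos: [0.5364, 0.2452, 0.1505]
orientation: [-90.1, -40.2, -150.4]
contact_force: [-0.0, -0.2, 0.2]
width: 0.0576
```

Run:
```python
from h import *
need([.5355,.2455,.030],209.65,-40)
```

```text
t 23.25 p [0.5364 0.2452 0.1505] o [ -90.1  -40.2 -150.4] F [-0.  -0.2  0.2] M [ 0.41 -0.72 -0.02] w 0.0576
joints [ -12.1   56.9  -31.2   65.    19.5  104.4 -102.7]
need cm [ -0.09   0.03 -12.05] rot [ 0.001 -0.003  0.001] |r| 0.003
```

Call:
carry_out:
  steps: [0,0,-4,0,0,0,0,0,-8,0,0,0,0,0,-10.5,0,0,0,-0.1,0,-12,0,0,0,-0.1,0,-12,0,0,0]

```text
clock: 23.88
tool_pos: [0.5352, 0.2449, 0.0303]
orientation: [-90.1, -40.2, -150.3]
contact_force: [-0.8, 0.1, 0.4]
width: 0.0578
```

Call:
carry_out:
  steps: [0,0,0,0,0,0,0,0,0,0,0,0,0,0,0,0,0,0,0,0,0,0,0,0]
  fingers: 3.5
  grip_force: 30

```text
clock: 24.38
tool_pos: [0.5362, 0.2454, 0.0319]
orientation: [-90.1, -40.1, -150.4]
contact_force: [3.0, 1.5, 6.8]
width: 0.0498
```

Call:
carry_out:
  steps: [0,0,3,0,0,0,0,0,7,0,0,0,0,0,12,0,0,0,0,0,16,0,0,0]

```text
clock: 24.88
tool_pos: [0.5363, 0.2455, 0.1938]
orientation: [-90.1, -40.0, -150.4]
contact_force: [0.5, 0.8, -0.9]
width: 0.0495
```

Run:
```python
from h import *
need([.5,.074,.2],270,5)
im,P=cloud("wrist");cv2.imwrite("pics/w4.png",im)
```

```text
t 24.88 p [0.5363 0.2455 0.1938] o [ -90.1  -40.  -150.4] F [ 0.5  0.8 -0.9] M [ 0.45 -0.8   0.03] w 0.0495
joints [ -12.    54.3  -31.7   64.1   18.6  107.6 -102.6]
need cm [ -3.63 -17.15   0.62] rot [ 0.71  -0.415  0.997] |r| 1.292
```

Call:
carry_out:
  steps: [-0.5,-2.4,0,0.1,-0.06,0.14,-1,-4.8,0,0.2,-0.116,0.28,-1.5,-7.2,0.2,0.3,-0.174,0.42,-2,-9.6,0.4,0.4,-0.232,0.56,-2.5,-12,0.5,0.497,-0.29,0.698]

```text
clock: 25.55
tool_pos: [0.5124, 0.1261, 0.2044]
orientation: [-95.1, -7.6, -106.8]
contact_force: [0.9, -1.2, -0.1]
width: 0.0499
```

Run:
```python
from h import *
need([.5,.074,.2],270,5)
```

```text
t 25.55 p [0.5124 0.1261 0.2044] o [ -95.1   -7.6 -106.8] F [ 0.9 -1.2 -0.1] M [ 0.08 -0.2   0.04] w 0.0499
joints [ 17.7  29.6 -48.4 100.9  25.   70.  -56.6]
need cm [-1.24 -5.21 -0.44] rot [ 0.205 -0.121  0.294] |r| 0.378
```

Call:
carry_out:
  steps: [-0.4,-1.7,-0.2,0.07,-0.04,0.1,-0.8,-3.5,-0.4,0.14,-0.08,0.2,-1.2,-5.2,-0.4,0.205,-0.121,0.294,-1.2,-5.2,-0.4,0.205,-0.121,0.294]

```text
clock: 26.05
tool_pos: [0.4994, 0.0697, 0.1996]
orientation: [-90.1, 4.9, -90.4]
contact_force: [0.5, -0.3, -1.2]
width: 0.0501
```

Call:
carry_out:
  steps: [0,0,0,0.157,0,0,0,0,0,0.314,0,0,0,0,0,0.471,0,0,0,0,0,0.628,0,0,0,0,0,0.785,0,0]

```text
clock: 26.68
tool_pos: [0.5003, 0.0697, 0.1998]
orientation: [-90.5, 50.1, -90.6]
contact_force: [0.2, -0.6, -1.1]
width: 0.0499
```

Run:
```python
from h import *
need([.5,.074,.062],270,50)
im,P=cloud("scene");cv2.imwrite("pics/s4.png",cv2.resize(im[90:310,180:400],None,fx=2.7,fy=2.7))
im,P=cloud("wrist");cv2.imwrite("pics/w4.png",im)
```

```text
t 26.68 p [0.5003 0.0697 0.1998] o [-90.5  50.1 -90.6] F [ 0.2 -0.6 -1.1] M [-1.07 -0.1   0.02] w 0.0499
joints [ 69.   52.5 -70.3 110.7  -1.7  52.9   7. ]
need cm [ -0.03   0.43 -13.78] rot [-0.001 -0.006  0.004] |r| 0.007
```

View pics/s4.png

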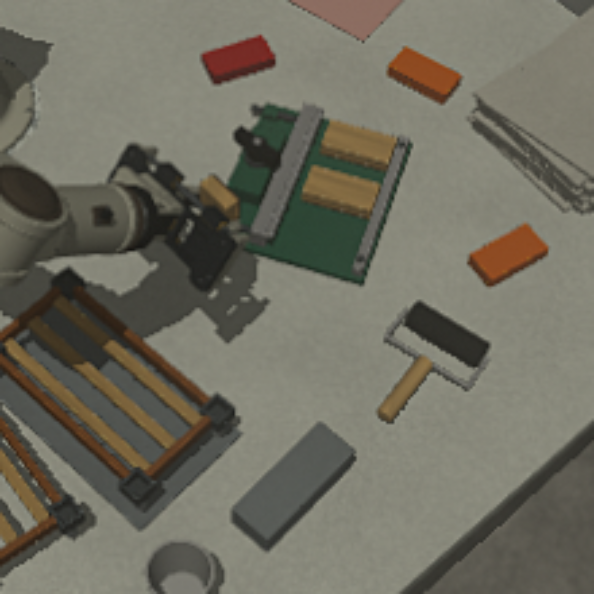

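Call:
carry_out:
  steps: [0,0.4,-5,0,0,0,0,0.4,-10,0,0,0,0,0.4,-13,0,0,0,0,0.4,-13.5,0,0,0,0,0.4,-13.7,0,0,0]

```text
clock: 27.4
tool_pos: [0.4998, 0.0727, 0.0607]
orientation: [-91.1, 50.2, -91.2]
contact_force: [-2.6, 0.1, 6.6]
width: 0.0493
```

Run:
```python
from h import *
need([.5,.074,.060],270,50)
for n in("scene","top"):
    im,P=cloud(n)
    g=im.astype(int);m=(g[...,2]>g[...,0]+40)&(abs(P[...,0]-.5)<.05)&(abs(P[...,1]-.085)<.04)&(P[...,2]>.005)&(P[...,2]<.13)
    q=P[m];print(n,len(q),"z",np.percentile(q[:,2],[1,50,99]).round(4) if len(q) else "", "x",np.percentile(q[:,0],[2,98]).round(3),"y",np.percentile(q[:,1],[2,98]).round(3))
```

```text
t 27.4 p [0.4998 0.0727 0.0607] o [-91.1  50.2 -91.2] F [-2.6  0.1  6.6] M [0.08 0.2  0.31] w 0.0493
joints [ 63.2  63.8 -59.7 111.3   5.   43.1  11.8]
need cm [ 0.02  0.13 -0.07] rot [-0.004 -0.012  0.007] |r| 0.015
scene 71 z [0.0946 0.1026 0.1085] x [0.476 0.523] y [0.068 0.088]
top 84 z [0.0743 0.0996 0.1061] x [0.475 0.525] y [0.07  0.089]
```

Call:
carry_out:
  steps: [0,0,0,0,0,0,0,0,0,0,0,0,0,0,0,0,0,0]
  fingers: 6.2

```text
clock: 27.88
tool_pos: [0.5002, 0.0719, 0.0608]
orientation: [-91.0, 50.2, -91.3]
contact_force: [-0.9, -0.4, 0.2]
width: 0.0616
```

Call:
carry_out:
  steps: [0,-1.5,1.3,0,0,0,0,-3.8,3.2,0,0,0,0,-6,5,0,0,0,0,-7.7,8,0,0,0,0,-7.7,13,-0.15,0,0]

```text
clock: 28.5
tool_pos: [0.5002, -0.0097, 0.1873]
orientation: [-91.3, 42.0, -92.1]
contact_force: [0.7, -1.0, 1.0]
width: 0.0621
```

```bash
cat >> h.py <<'E'
def look(n,z0=.09):
    im,P=cloud(n);g=im.astype(int);m=(abs(P[...,0]-.5)<.07)&(abs(P[...,1]-.085)<.05)&(P[...,2]>z0)&(P[...,2]<.115)
    q=P[m][:,:2].astype(np.float32)
    if len(q)>5: print(n,len(q),cv2.minAreaRect(q),"z",np.nanmedian(P[m][:,2]).round(4))
    return im,P
E
python3 - <<'E'
from h import *
look("scene");look("top")
need([.5,.159,.226],270,-22.5)
E
```

```text
scene 103 ((0.4971053898334503, 0.08059834688901901), (0.050989650189876556, 0.02536075934767723), 1.941497564315796) z 0.1015
top 84 ((0.49868831038475037, 0.08018435537815094), (0.04711337015032768, 0.017916403710842133), 0.2539992928504944) z 0.0996
t 28.6 p [ 0.5036 -0.0026  0.1981] o [-89.9  41.2 -90.3] F [-0.3  0.8  0.3] M [-0.72 -0.12 -0.09] w 0.0619
joints [ 70.6  46.7 -67.7 107.7   1.8  57.7   7.3]
need cm [-0.36 16.16  2.79] rot [-1.113  0.005  0.005] |r| 1.113
```

Call:
carry_out:
  steps: [-0.1,2,2,-0.18,0,0,-0.2,5,3,-0.36,0,0,-0.3,9,3,-0.54,0,0,-0.4,13,3,-0.72,0,0,-0.5,16,3,-0.9,0,0]

```text
clock: 29.22
tool_pos: [0.4982, 0.1497, 0.2282]
orientation: [-90.1, -6.3, -90.1]
contact_force: [0.1, -0.8, -1.1]
width: 0.0616
```

Run:
```python
from h import *
need([.498,.159,.126],270,-45)
```

```text
t 29.23 p [0.4982 0.1497 0.2282] o [-90.1  -6.3 -90.1] F [ 0.1 -0.8 -1.1] M [ 0.05 -0.09 -0.03] w 0.0616
joints [ 19.3  24.  -53.6 105.7  26.9  65.7 -45.1]
need cm [ -0.02   0.93 -10.22] rot [-0.675 -0.     0.003] |r| 0.676
```

Call:
carry_out:
  steps: [0,1,0,-0.15,0,0,0,1.5,-1,-0.3,0,0,0,1.2,-4,-0.45,0,0,0,1,-8,-0.6,0,0,0,0.9,-10.2,-0.675,0,0]

```text
clock: 29.85
tool_pos: [0.4965, 0.1599, 0.1234]
orientation: [-90.2, -45.2, -89.8]
contact_force: [1.0, 0.5, 0.3]
width: 0.0618
```

Run:
```python
from h import *
need([.498,.0883,.0555],270,-45)
```

```text
t 29.85 p [0.4965 0.1599 0.1234] o [-90.2 -45.2 -89.8] F [1.  0.5 0.3] M [ 0.82 -0.13  0.01] w 0.0618
joints [-16.3  47.3 -36.6  96.5  50.8  91.6 -74. ]
need cm [ 0.15 -7.16 -6.79] rot [ 0.003 -0.003 -0.001] |r| 0.005
```

Call:
carry_out:
  steps: [0.15,-2.4,-2.3,0,0,0,0.15,-4.8,-4.5,0,0,0,0.15,-6.3,-5.9,0,0,0,0.15,-7.2,-6.8,0,0,0,0.15,-7.2,-6.8,0,0,0]

```text
clock: 30.48
tool_pos: [0.4979, 0.0874, 0.0553]
orientation: [-90.3, -45.2, -89.8]
contact_force: [-0.3, 0.2, 0.2]
width: 0.0619
```

Call:
carry_out:
  steps: [0,0,0,0,0,0,0,0,0,0,0,0,0,0,0,0,0,0,0,0,0,0,0,0]
  fingers: 3.5

```text
clock: 30.98
tool_pos: [0.4984, 0.0884, 0.056]
orientation: [-90.2, -45.2, -89.8]
contact_force: [0.4, 3.0, 5.1]
width: 0.0499
```

Call:
carry_out:
  steps: [0,0,3,0,0,0,0,0,8,0,0,0,0,0,13,0,0,0,0,0,17,0,0,0]

```text
clock: 31.48
tool_pos: [0.4983, 0.0884, 0.2275]
orientation: [-90.1, -45.1, -89.8]
contact_force: [1.3, 0.6, -1.1]
width: 0.0498
```

Run:
```python
from h import *
need([.605,-.135,.221],275.9,0)
```

```text
t 31.48 p [0.4983 0.0884 0.2275] o [-90.1 -45.1 -89.8] F [ 1.3  0.6 -1.1] M [ 1.   -0.1   0.04] w 0.0498
joints [ -8.2  35.  -38.6 100.9  48.7  93.6 -64.5]
need cm [ 10.67 -22.34  -0.65] rot [0.787 0.039 0.096] |r| 0.794
```

Call:
carry_out:
  steps: [2,-4,0,0.15,0,0.02,4,-9,0,0.3,0.01,0.04,6,-13,0,0.45,0.02,0.06,8,-18,0,0.6,0.03,0.08,10.7,-22.3,0,0.78,0.04,0.096]

```text
clock: 32.1
tool_pos: [0.6055, -0.1354, 0.2288]
orientation: [-89.9, -0.2, -83.9]
contact_force: [1.5, 1.5, -2.0]
width: 0.05
```

Run:
```python
from h import *
need([.6055,-.1363,.16],275.9,45)
```

```text
t 32.1 p [ 0.6055 -0.1354  0.2288] o [-89.9  -0.2 -83.9] F [ 1.5  1.5 -2. ] M [ 0.07 -0.1   0.01] w 0.05
joints [ 43.2  31.2 -46.2  93.5  24.4  65.7  -3. ]
need cm [ 0.   -0.09 -6.88] rot [ 0.784  0.084 -0.002] |r| 0.789
```

Call:
carry_out:
  steps: [0,0,0,0.157,0.017,0,0,0,0,0.314,0.034,0,0,0,-1,0.471,0.05,0,0,0,-4,0.628,0.067,0,0,-0.1,-7,0.784,0.084,0]

```text
clock: 32.72
tool_pos: [0.6055, -0.1379, 0.158]
orientation: [-89.9, 45.2, -84.0]
contact_force: [-0.7, -0.5, -0.2]
width: 0.0496
```

Run:
```python
from h import *
need([.6055,-.1363,.0835],275.9,45)
im,P=cloud("scene");cv2.imwrite("pics/s5.png",cv2.resize(im[150:310,150:350],None,fx=3,fy=3))
```

```text
t 32.73 p [ 0.6055 -0.1379  0.158 ] o [-89.9  45.2 -84. ] F [-0.7 -0.5 -0.2] M [-0.95 -0.25 -0.03] w 0.0496
joints [ 59.6  58.7 -53.1  79.8   2.1  76.8  21.6]
need cm [-0.    0.16 -7.45] rot [-0.003  0.001  0.   ] |r| 0.003
```

View pics/s5.png

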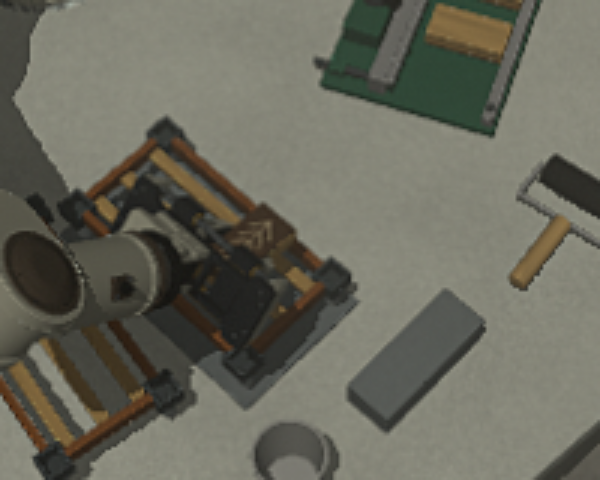

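The crop shows the zigzag lino face up at (255,235) over the far end of the base frame. Lowering it now.

Call:
carry_out:
  steps: [0,0.15,-3,0,0,0,0,0.15,-6,0,0,0,0,0.15,-7.2,0,0,0,0,0.15,-7.4,0,0,0,0,0.15,-7.5,0,0,0]

```text
clock: 33.4
tool_pos: [0.6003, -0.1383, 0.0776]
orientation: [-91.1, 46.3, -84.9]
contact_force: [-17.0, -11.3, 33.3]
width: 0.0494
```

Call:
carry_out:
  steps: [0,0,-0.1,0,0,0,0,0,-0.2,0,0,0]

```text
clock: 33.65
tool_pos: [0.6014, -0.1384, 0.0777]
orientation: [-90.8, 46.1, -84.7]
contact_force: [-2.3, -6.0, 15.8]
width: 0.0498
```

Call:
carry_out:
  steps: [0,0,0.3,0,0,0,0,0,0.3,0,0,0,0,0,0.3,0,0,0]
  fingers: 5.7

```text
clock: 34.02
tool_pos: [0.6013, -0.1381, 0.0803]
orientation: [-90.9, 46.1, -84.7]
contact_force: [0.4, 0.5, -0.7]
width: 0.0568
```

Call:
carry_out:
  steps: [0,-2,2,0,0,0,0,-3.5,5,0,0,0,0,-3.5,9,-0.1,-0.01,0,0,-3.5,12,-0.27,-0.03,0,0,-2,15,-0.43,-0.045,0]

```text
clock: 34.65
tool_pos: [0.6017, -0.1599, 0.2312]
orientation: [-90.5, 21.0, -84.7]
contact_force: [0.8, 0.6, 0.7]
width: 0.0566
```

```bash
cat >> h.py <<'E'
def frameblocks(n):
    im,P=cloud(n);c=np.array([.5273,-.1383]);a=np.radians(5.9);B=np.array([[-np.sin(a),np.cos(a)],[np.cos(a),np.sin(a)]]) # rows: perp(az95.9), long(az5.9)
    l=(P[...,:2]-c)@B.T;m=(abs(l[...,0])<.058)&(abs(l[...,1])<.125)&(P[...,2]>.078)&(P[...,2]<.1)
    k,lab,s,_=cv2.connectedComponentsWithStats(m.astype(np.uint8))
    for i in range(1,k):
        if s[i,4]>40:
            q=l[lab==i].astype(np.float32);z=P[lab==i][:,2];A=np.c_[q,np.ones(len(q))];co=np.linalg.lstsq(A,z,rcond=None)[0]
            r=cv2.minAreaRect(q);print(n,s[i,4],"perp,long",np.round(r[0],4),np.round(r[1],4),round(r[2],1),"z",np.percentile(z,[5,50,95]).round(4),"tilt deg",np.degrees(co[:2]).round(1))
    return im,P
E
python3 - <<'E'
from h import *
frameblocks("scene");frameblocks("top")
need([.6,-.1,.25],210,0)
E
```

```text
scene 241 perp,long [-0.0025  0.0751] [0.0996 0.0488] 6.7 z [0.0801 0.086  0.0914] tilt deg [-0.1 -2.2]
top 356 perp,long [-0.0012  0.073 ] [0.0999 0.0501] 0.7 z [0.0803 0.0848 0.0894] tilt deg [-0.3  0.6]
t 34.75 p [ 0.6044 -0.1498  0.2382] o [-89.9  21.  -83.7] F [0.2 1.3 0.7] M [-0.25 -0.21  0.02] w 0.0567
joints [ 54.6  40.2 -51.3  85.3  10.4  73.3  12.1]
need cm [-0.44  4.98  1.18] rot [-0.346  0.177 -1.143] |r| 1.208
```

```bash
cat > clampb.py <<'E'
from h import *
im,P=cloud("top");g=im.astype(int)
wood=(g[...,2]>g[...,0]+45)&(g[...,2]>120)&(P[...,2]>.028)&(P[...,2]<.042)
a=np.radians(29.65);R2=np.array([[np.cos(a),np.sin(a)],[-np.sin(a),np.cos(a)]])
l=(P[...,:2]-[.4627,.2922])@R2.T
for lo,hi in((-.13,-.045),(-.045,.043),(.043,.13)):
    m=wood&(l[...,1]>lo)&(l[...,1]<hi)&(l[...,0]>-.05)&(l[...,0]<.085)
    if m.sum()>60:
        r=cv2.minAreaRect(l[m].astype(np.float32));print(m.sum(),np.round(r[0],4),np.round(r[1],4),r[2],"world",(np.array(r[0])@R2+[.4627,.2922]).round(4))
E
python3 clampb.py
python3 - <<'E'
from plan import *
q=np.array([54.6,40.2,-51.3,85.3,10.4,73.3,12.1])
P=(1,1,1,(.5,.08),90,40,45,1,.015,.01)
q,m,E=run(q,1,P,True)
E
```

```text
347 [ 0.0301 -0.0003] [0.0996 0.0488] 0.31438422203063965 world [0.489  0.3068]
358 [0.0297 0.088 ] [0.0987 0.049 ] 0.2530364990234375 world [0.445  0.3834]
pre [0.454 0.388 0.15 ] 29.6 40 1 [ -25.   57.  -27.   63.   10.  103. -110.] e 0.0 m 12.8
grasp1 [0.454 0.388 0.03 ] 29.6 40 1 [ -26.   65.  -26.   64.   13.   94. -110.] e 0.0 m 21.0
lift [0.454 0.388 0.21 ] 29.6 40 1 [ -25.   53.  -28.   62.    9.  108. -111.] e 0.0 m 8.0
over [0.5   0.074 0.2  ] 90 -5 1 [ 33.  21. -48. 111.  12.  54. -20.] e 0.0 m 27.5
over2 [0.5   0.074 0.16 ] 90 -50 1 [ 63.  50. -60. 112. -11.  50.  19.] e 0.0 m 27.1
stand [0.5   0.074 0.06 ] 90 -50 1 [ 60.  59. -53. 112.  -6.  43.  22.] e 0.0 m 27.2
retreat [ 0.5   -0.003  0.125] 90 -50 1 [ 67.  54. -55. 107.  -7.  55.  23.] e 0.0 m 31.5
up [ 0.5   -0.003  0.225] 90 -20 1 [ 56.  24. -55. 109.  -1.  57.   4.] e 0.0 m 29.6
mid [0.5   0.159 0.226] 90 22.5 1 [ -0.  28. -42. 101.  36.  77. -56.] e 0.0 m 38.1
pre2 [0.5   0.159 0.126] 90 45 1 [-18.  46. -32.  96.  49.  89. -72.] e 0.0 m 26.9
grasp2 [0.5   0.088 0.055] 90 45 1 [-14.  49. -29. 103.  55.  80. -75.] e 0.0 m 35.7
lift2 [0.5   0.088 0.235] 90 45 1 [-11.  33. -34. 101.  47.  91. -62.] e 0.0 m 24.4
overF [ 0.45  -0.151  0.221] 95.9 0 1 [ 49.  13. -37. 114.   9.  56.  14.] e 0.0 m 25.2
overF2 [ 0.45  -0.151  0.161] 95.9 -45 1 [ 66.  43. -38. 100. -11.  74.  41.] e 0.0 m 39.4
place [ 0.45  -0.151  0.081] 95.9 -45 1 [ 64.  50. -36. 100.  -9.  67.  43.] e 0.0 m 38.9
off [ 0.45  -0.151  0.201] 95.9 -45 1 [ 67.  39. -39.  99. -13.  77.  40.] e 0.0 m 38.2
off2 [ 0.45  -0.151  0.241] 95.9 0 1 [ 50.  12. -37. 112.   8.  58.  15.] e 0.0 m 26.5
```

Call:
carry_out:
  steps: [0,5,1,-0.05,0.026,-0.17,-1,10,2,-0.1,0.052,-0.34,-2,16,3,-0.15,0.078,-0.51,-4,22,3,-0.2,0.1,-0.69,-6,28,3,-0.26,0.13,-0.86]
  fingers: 5.8

```text
clock: 35.42
tool_pos: [0.5485, 0.1094, 0.2638]
orientation: [-92.7, 5.9, -131.7]
contact_force: [0.8, 0.4, 0.5]
width: 0.0583
```

Run:
```python
from h import *
need([.4545,.3885,.15],209.65,-40)
```

```text
t 35.42 p [0.5485 0.1094 0.2638] o [ -92.7    5.9 -131.7] F [0.8 0.4 0.5] M [-0.17 -0.07 -0.05] w 0.0583
joints [ 25.1  19.3 -43.5 102.5   8.9  59.9 -62.1]
need cm [ -9.4   27.91 -11.38] rot [-0.542  0.595 -0.293] |r| 0.857
```

Call:
carry_out:
  steps: [-2,5.5,-1,-0.1,0.12,-0.06,-4,11,-2,-0.21,0.24,-0.12,-6,17,-4,-0.32,0.36,-0.18,-8,23,-6,-0.43,0.48,-0.235,-9.4,27.9,-8,-0.542,0.595,-0.293]

```text
clock: 36.05
tool_pos: [0.4545, 0.3895, 0.182]
orientation: [-89.8, -40.3, -150.6]
contact_force: [2.1, 0.2, -0.1]
width: 0.0579
```

Run:
```python
from h import *
need([.4540,.388,.031],209.65,-40)
```

```text
t 36.05 p [0.4545 0.3895 0.182 ] o [ -89.8  -40.3 -150.6] F [ 2.1  0.2 -0.1] M [ 0.38 -0.77  0.04] w 0.0579
joints [ -22.9   56.4  -33.8   62.7   13.1  105.7 -114.7]
need cm [ -0.05  -0.15 -15.1 ] rot [ 0.005 -0.003  0.003] |r| 0.007
```

Call:
carry_out:
  steps: [0,-0.1,-5,0,0,0,0,-0.15,-10,0,0,0,0,-0.15,-13.5,0,0,0,0,-0.15,-15,0,0,0,0,-0.15,-15,0,0,0]

```text
clock: 36.67
tool_pos: [0.454, 0.3871, 0.0307]
orientation: [-89.8, -40.5, -150.7]
contact_force: [0.2, -0.1, 0.3]
width: 0.0578
```

Call:
carry_out:
  steps: [0,0,0,0,0,0,0,0,0,0,0,0,0,0,0,0,0,0,0,0,0,0,0,0]
  fingers: 3.5

```text
clock: 37.17
tool_pos: [0.4549, 0.3876, 0.0322]
orientation: [-89.8, -40.4, -150.7]
contact_force: [3.1, 0.7, 6.1]
width: 0.0497
```

Call:
carry_out:
  steps: [0,0,3,0,0,0,0,0,7,0,0,0,0,0,12,0,0,0,0,0,16,0,0,0]

```text
clock: 37.67
tool_pos: [0.4549, 0.3876, 0.1939]
orientation: [-89.8, -40.3, -150.7]
contact_force: [0.1, 1.1, -1.0]
width: 0.0495
```

Run:
```python
from h import *
need([.5,.074,.2],270,5)
```

```text
t 37.67 p [0.4549 0.3876 0.1939] o [ -89.8  -40.3 -150.7] F [ 0.1  1.1 -1. ] M [ 0.4  -0.82  0.01] w 0.0495
joints [ -22.8   55.7  -34.    62.5   12.9  106.5 -114.7]
need cm [  4.51 -31.36   0.61] rot [ 0.716 -0.415  1.   ] |r| 1.298
```

Call:
carry_out:
  steps: [0.5,-3.9,0,0.09,-0.052,0.125,1.1,-7.8,0,0.18,-0.104,0.25,1.7,-11.7,0,0.27,-0.156,0.375,2.2,-15.6,0,0.36,-0.208,0.5,2.8,-19.6,0,0.447,-0.26,0.625]

```text
clock: 38.3
tool_pos: [0.4827, 0.1905, 0.1939]
orientation: [-95.7, -11.5, -111.1]
contact_force: [1.5, -0.3, 0.1]
width: 0.0498
```

Run:
```python
from h import *
need([.5,.074,.2],270,5)
```

```text
t 38.3 p [0.4827 0.1905 0.1939] o [ -95.7  -11.5 -111.1] F [ 1.5 -0.3  0.1] M [ 0.17 -0.37  0.  ] w 0.0498
joints [  7.7  31.6 -46.5  99.7  24.7  72.9 -69. ]
need cm [  1.73 -11.65   0.61] rot [ 0.267 -0.152  0.371] |r| 0.481
```

Call:
carry_out:
  steps: [0.6,-4,0.2,0.09,-0.05,0.125,1.2,-8,0.4,0.18,-0.1,0.25,1.7,-11.6,0.6,0.267,-0.152,0.371,1.7,-11.6,0.6,0.267,-0.152,0.371]

```text
clock: 38.8
tool_pos: [0.4996, 0.0653, 0.1989]
orientation: [-90.1, 4.8, -90.8]
contact_force: [-1.1, 0.1, -0.7]
width: 0.0498
```

Call:
carry_out:
  steps: [0,0,0,0.157,0,0,0,0,0,0.314,0,0,0,0,0,0.471,0,0,0,0,-3,0.628,0,0,0,0,-6,0.785,0,0]

```text
clock: 39.42
tool_pos: [0.5006, 0.065, 0.1383]
orientation: [-90.9, 49.9, -91.2]
contact_force: [1.3, -0.4, -1.9]
width: 0.0499
```

Run:
```python
from h import *
need([.5,.074,.0635],270,50)
```

```text
t 39.42 p [0.5006 0.065  0.1383] o [-90.9  49.9 -91.2] F [ 1.3 -0.4 -1.9] M [-1.06 -0.14 -0.02] w 0.0499
joints [ 66.6  56.9 -65.1 111.3   1.   48.7   9.5]
need cm [-0.06  0.9  -7.48] rot [ 0.001 -0.01   0.009] |r| 0.014
```

Call:
carry_out:
  steps: [0,0.9,-4,0,-0.01,0.01,0,0.9,-6.5,0,-0.01,0.01,0,0.9,-7.3,0,-0.01,0.01,0,0.9,-7.5,0,-0.01,0.01,0,0.9,-7.6,0,-0.01,0.01]

```text
clock: 40.05
tool_pos: [0.5015, 0.0739, 0.0636]
orientation: [-89.8, 49.8, -89.8]
contact_force: [0.4, -0.4, -0.7]
width: 0.0496
```

Run:
```python
from h import *
s=st();look("top");look("scene")
```

```text
t 40.05 p [0.5015 0.0739 0.0636] o [-89.8  49.8 -89.8] F [ 0.4 -0.4 -0.7] M [-1.   -0.12  0.01] w 0.0496
top 129 ((0.503811240196228, 0.0714271068572998), (0.04862639307975769, 0.0863654837012291), 81.60807037353516) z 0.1012
scene 116 ((0.4899355471134186, 0.07446186989545822), (0.07111401110887527, 0.044276848435401917), 31.69093132019043) z 0.1029
```

Not yet touching; I'll lower a little more until contact.

Call:
carry_out:
  steps: [0,0,-0.2,0,0,0,0,0,-0.35,0,0,0,0,0,-0.35,0,0,0]

```text
clock: 40.52
tool_pos: [0.5017, 0.0738, 0.0609]
orientation: [-89.8, 49.9, -89.8]
contact_force: [-1.8, -2.9, 7.1]
width: 0.0497
```

Run:
```python
from h import *
s=st()
```

```text
t 40.52 p [0.5017 0.0738 0.0609] o [-89.8  49.9 -89.8] F [-1.8 -2.9  7.1] M [-0.23  0.03  0.2 ] w 0.0497
```

Contact at the same height as before (0.061). Release and regrasp from the other side.

Call:
carry_out:
  steps: [0,0,0,0,0,0,0,0,0,0,0,0,0,0,0,0,0,0]
  fingers: 6.2

```text
clock: 40.9
tool_pos: [0.5016, 0.0738, 0.0608]
orientation: [-89.8, 49.9, -89.8]
contact_force: [-0.1, -0.4, 1.1]
width: 0.0621
```

Call:
carry_out:
  steps: [0,-1.5,1.3,0,0,0,0,-3.8,3.2,0,0,0,0,-6,5,0,0,0,0,-7.7,8,0,0,0,0,-7.7,13,-0.15,0,0]

```text
clock: 41.52
tool_pos: [0.5016, -0.0075, 0.1871]
orientation: [-90.4, 41.7, -90.8]
contact_force: [1.7, -1.2, 1.6]
width: 0.0621
```

Call:
carry_out:
  steps: [0,2,2,-0.18,0,0,0,5,3,-0.36,0,0,0,9,3,-0.54,0,0,0,13,3,-0.72,0,0,0,16,3,-0.9,0,0]

```text
clock: 42.15
tool_pos: [0.501, 0.1448, 0.2172]
orientation: [-90.2, -6.0, -90.6]
contact_force: [-0.4, 0.8, -0.6]
width: 0.0622
```

Run:
```python
from h import *
look("scene");im,P=look("top");cv2.imwrite("pics/t6.png",im)
need([.5,.159,.126],270,-45)
```

```text
scene 105 ((0.499437540769577, 0.08150821179151535), (0.025794442743062973, 0.05042872950434685), 87.8927993774414) z 0.1011
t 42.25 p [0.4972 0.1594 0.2176] o [-90.2  -5.5 -89.1] F [-0.4  0.9  0.6] M [ 0.16 -0.01  0.04] w 0.062
joints [ 17.9  24.6 -52.6 106.2  26.7  64.2 -44.7]
need cm [ 0.28 -0.04 -9.16] rot [-0.69  -0.009 -0.013] |r| 0.69
```

Call:
carry_out:
  steps: [0.1,0.5,0,-0.15,0,0,0.2,0.5,-1,-0.3,0,0,0.3,0.3,-3,-0.45,0,-0.01,0.3,0,-7,-0.6,0,-0.01,0.3,0,-9.2,-0.69,0,-0.01]

```text
clock: 42.88
tool_pos: [0.4988, 0.1601, 0.1231]
orientation: [-91.0, -45.3, -89.2]
contact_force: [-0.3, -0.2, -0.4]
width: 0.0618
```

Run:
```python
from h import *
need([.5,.089,.056],270,-45)
```

```text
t 42.88 p [0.4988 0.1601 0.1231] o [-91.  -45.3 -89.2] F [-0.3 -0.2 -0.4] M [ 0.79 -0.16 -0.02] w 0.0618
joints [-16.8  47.3 -35.6  96.   50.2  91.4 -72.9]
need cm [ 0.12 -7.11 -6.71] rot [ 0.005 -0.012 -0.002] |r| 0.013
```

Call:
carry_out:
  steps: [0.1,-2.4,-2.3,0,-0.01,0,0.1,-4.8,-4.5,0,-0.01,0,0.1,-6.3,-5.9,0,-0.01,0,0.1,-7.1,-6.7,0,-0.01,0,0.1,-7.1,-6.7,0,-0.01,0]

```text
clock: 43.5
tool_pos: [0.4998, 0.0888, 0.0561]
orientation: [-90.2, -45.3, -89.8]
contact_force: [1.1, 0.4, -0.3]
width: 0.0619
```

Call:
carry_out:
  steps: [0,0,0,0,0,0,0,0,0,0,0,0,0,0,0,0,0,0,0,0,0,0,0,0]
  fingers: 3.5

```text
clock: 44.0
tool_pos: [0.5003, 0.0897, 0.0568]
orientation: [-90.1, -45.2, -89.8]
contact_force: [0.1, 3.5, 4.9]
width: 0.0497
```

Call:
carry_out:
  steps: [0,0,3,0,0,0,0,0,8,0,0,0,0,0,13,0,0,0,0,0,17,0,0,0]

```text
clock: 44.5
tool_pos: [0.5002, 0.0896, 0.2283]
orientation: [-90.1, -45.2, -89.8]
contact_force: [0.5, -0.2, -0.3]
width: 0.0498
```

Run:
```python
from h import *
need([.4543,-.1519,.22],275.9,0)
```

```text
t 44.5 p [0.5002 0.0896 0.2283] o [-90.1 -45.2 -89.8] F [ 0.5 -0.2 -0.3] M [ 0.9  -0.13  0.06] w 0.0498
joints [ -9.1  34.8 -37.4 100.6  48.3  93.3 -64. ]
need cm [ -4.59 -24.15  -0.83] rot [0.788 0.04  0.095] |r| 0.795
```

Call:
carry_out:
  steps: [-1,-5,0,0.15,0,0.02,-2,-10,0,0.3,0.01,0.04,-3,-15,0,0.46,0.02,0.06,-4,-20,0,0.62,0.03,0.08,-4.6,-24.1,0,0.788,0.04,0.095]

```text
clock: 45.12
tool_pos: [0.4546, -0.1351, 0.2272]
orientation: [-91.0, -4.4, -84.6]
contact_force: [0.9, 0.1, -1.5]
width: 0.0499
```

Call:
carry_out:
  steps: [0,0,0,0.157,0.017,0,0,0,0,0.314,0.034,0,0,0,-1,0.471,0.05,0,0,0,-4,0.628,0.067,0,0,0,-7,0.784,0.084,0]

```text
clock: 45.75
tool_pos: [0.4549, -0.1363, 0.1566]
orientation: [-91.6, 40.9, -84.8]
contact_force: [0.3, 0.1, -1.0]
width: 0.0497
```

Run:
```python
from h import *
need([.4543,-.1519,.0835],275.9,45)
im,P=cloud("scene");cv2.imwrite("pics/s7.png",cv2.resize(im[150:310,110:310],None,fx=3,fy=3))
```

```text
t 45.75 p [ 0.4549 -0.1363  0.1566] o [-91.6  40.9 -84.8] F [ 0.3  0.1 -1. ] M [-0.86 -0.26  0.01] w 0.0497
joints [ 64.5  41.3 -41.3 101.4  -8.1  69.8  35.5]
need cm [-0.06 -1.56 -7.31] rot [ 0.072 -0.013 -0.006] |r| 0.074
```

View pics/s7.png

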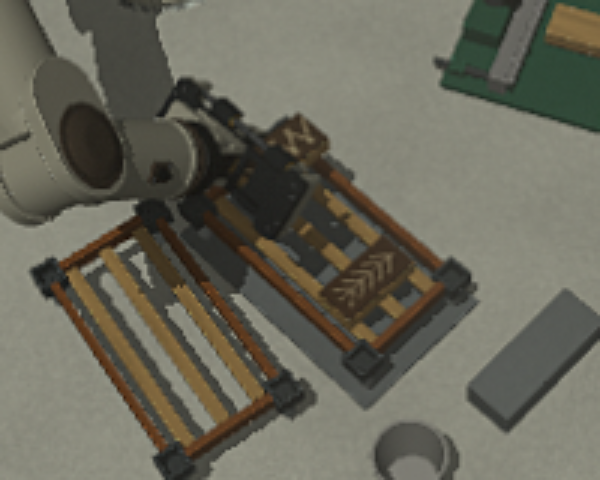

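The leaf-carved block lies lino up at (365,280), and the second block is held lino up at (300,138). Lowering it gently.

Call:
carry_out:
  steps: [0,-1.5,-2,0.07,-0.01,0,0,-1.6,-5,0.07,-0.01,0,0,-1.6,-6.5,0.07,-0.01,0,0,-1.6,-7,0.07,-0.01,0,0,-1.6,-7.2,0.07,-0.01,0]

```text
clock: 46.42
tool_pos: [0.4497, -0.1524, 0.0798]
orientation: [-91.4, 46.3, -84.9]
contact_force: [-13.4, -11.4, 38.6]
width: 0.0496
```

Call:
carry_out:
  steps: [0,0,-0.1,0,0,0,0,0,-0.1,0,0,0]

```text
clock: 46.68
tool_pos: [0.4503, -0.1523, 0.08]
orientation: [-91.3, 46.2, -84.7]
contact_force: [1.8, -4.0, 5.3]
width: 0.0497
```

Run:
```python
from h import *
need([.4543,-.1519,.0815],275.9,45)
frameblocks("scene")
```

```text
t 46.67 p [ 0.4503 -0.1523  0.08  ] o [-91.3  46.2 -84.7] F [ 1.8 -4.   5.3] M [-0.45 -0.17 -0.12] w 0.0497
joints [ 65.   51.6 -38.5  98.8  -6.3  67.9  40.1]
need cm [0.4  0.04 0.15] rot [-0.019 -0.018 -0.005] |r| 0.026
scene 249 perp,long [ 0.0201 -0.0788] [0.0603 0.0816] 0.5 z [0.0813 0.0871 0.0948] tilt deg [-2.8 -0.4]
scene 441 perp,long [-0.0026  0.0708] [0.1024 0.0537] 0.9 z [0.0807 0.0862 0.0914] tilt deg [ 0.3 -1.9]
```

Call:
carry_out:
  steps: [0,0,0.2,0,0,0,0,0,0.2,0,0,0,0,0,0.2,0,0,0]
  fingers: 5.7

```text
clock: 47.1
tool_pos: [0.4502, -0.152, 0.0818]
orientation: [-91.3, 46.2, -84.7]
contact_force: [-0.2, 0.6, 0.2]
width: 0.0571
```

Call:
carry_out:
  steps: [0,-2,2,0,0,0,0,-3.5,5,0,0,0,0,-3.5,9,-0.1,-0.01,0,0,-3.5,12,-0.27,-0.03,0,0,-2,15,-0.43,-0.045,0]

```text
clock: 47.72
tool_pos: [0.4508, -0.1734, 0.2329]
orientation: [-90.9, 21.1, -84.7]
contact_force: [0.7, -0.4, -0.1]
width: 0.0571
```

```bash
python3 - <<'E'
from h import *
frameblocks("scene");frameblocks("top")
need([.52,.15,.26],210,0)
E
python3 clampb.py
```

```text
scene 363 perp,long [ 0.0015 -0.0791] [0.053  0.1004] 88.1 z [0.0806 0.0862 0.0922] tilt deg [ 0.1 -1.5]
scene 445 perp,long [-0.0024  0.0712] [0.1004 0.0546] 0.7 z [0.0804 0.0862 0.0917] tilt deg [ 0.3 -0.6]
top 368 perp,long [-0.0012  0.0735] [0.0995 0.0498] 0.0 z [0.0801 0.0846 0.0888] tilt deg [0.2 1.1]
top 382 perp,long [ 0.0008 -0.0782] [0.0506 0.1002] 89.8 z [0.0796 0.0844 0.0884] tilt deg [-0.   0.6]
t 47.83 p [ 0.4531 -0.167   0.2374] o [-90.6  20.9 -83.9] F [1.1 1.7 0.6] M [-0.37 -0.19  0.05] w 0.0568
joints [ 62.5  23.6 -42.  103.9  -2.8  68.6  29. ]
need cm [ 6.69 31.7   2.26] rot [-0.349  0.166 -1.143] |r| 1.206
347 [ 0.0303 -0.0003] [0.1002 0.0488] 0.21633945405483246 world [0.4892 0.3069]
```

Call:
carry_out:
  steps: [1,6,0.5,-0.05,0.024,-0.165,2,12,1,-0.1,0.048,-0.33,3,18,2,-0.15,0.07,-0.5,4,24,2,-0.2,0.095,-0.66,5,29,2,-0.25,0.12,-0.82]
  fingers: 6.2

```text
clock: 48.5
tool_pos: [0.4956, 0.0835, 0.2531]
orientation: [-93.6, 7.4, -126.4]
contact_force: [0.8, -1.3, -0.9]
width: 0.0617
```

Run:
```python
from h import *
need([.4982,.3115,.18],209.65,-40)
```

```text
t 48.5 p [0.4956 0.0835 0.2531] o [ -93.6    7.4 -126.4] F [ 0.8 -1.3 -0.9] M [-0.22 -0.06 -0.03] w 0.0617
joints [ 30.2  13.3 -42.4 110.4   1.5  56.7 -48.1]
need cm [ 0.26 22.8  -7.31] rot [-0.6    0.581 -0.376] |r| 0.916
```

Call:
carry_out:
  steps: [0,5,0,-0.12,0.116,-0.075,0,10,0,-0.24,0.23,-0.15,0.1,15,-2,-0.36,0.35,-0.225,0.2,20,-4,-0.48,0.465,-0.3,0.3,22.8,-7,-0.6,0.581,-0.376]

```text
clock: 49.12
tool_pos: [0.4979, 0.3145, 0.1809]
orientation: [-90.8, -38.1, -148.8]
contact_force: [0.4, 0.5, 0.7]
width: 0.0622
```

Run:
```python
from h import *
need([.4982,.3115,.031],209.65,-40)
```

```text
t 49.12 p [0.4979 0.3145 0.1809] o [ -90.8  -38.1 -148.8] F [0.4 0.5 0.7] M [ 0.34 -0.75  0.01] w 0.0622
joints [ -16.9   53.7  -32.2   66.3   15.8  103.5 -106.9]
need cm [  0.03  -0.3  -14.99] rot [-0.027  0.023 -0.019] |r| 0.04
```

Call:
carry_out:
  steps: [0,-0.2,-5,-0.027,0.023,-0.019,0,-0.3,-10,-0.027,0.023,-0.019,0,-0.3,-13.5,-0.027,0.023,-0.019,0,-0.3,-15,-0.027,0.023,-0.019,0,-0.3,-15,-0.027,0.023,-0.019]

```text
clock: 49.75
tool_pos: [0.4973, 0.3104, 0.0292]
orientation: [-90.0, -40.2, -150.4]
contact_force: [0.5, 0.3, 0.8]
width: 0.0621
```

Call:
carry_out:
  steps: [0,0,0,0,0,0,0,0,0,0,0,0,0,0,0,0,0,0,0,0,0,0,0,0]
  fingers: 3.5

```text
clock: 50.25
tool_pos: [0.4979, 0.3105, 0.0299]
orientation: [-90.0, -40.1, -150.5]
contact_force: [1.1, 0.1, 2.1]
width: 0.0498
```

Call:
carry_out:
  steps: [0,0,3,0,0,0,0,0,7,0,0,0,0,0,12,0,0,0,0,0,16,0,0,0]

```text
clock: 50.75
tool_pos: [0.498, 0.3108, 0.1921]
orientation: [-90.0, -40.0, -150.4]
contact_force: [0.7, -0.2, 0.1]
width: 0.0494
```

Run:
```python
from h import *
need([.5,.074,.2],270,5)
```

```text
t 50.75 p [0.498  0.3108 0.1921] o [ -90.   -40.  -150.4] F [ 0.7 -0.2  0.1] M [ 0.47 -0.77 -0.02] w 0.0494
joints [ -17.2   54.2  -31.7   64.6   15.1  106.4 -107.8]
need cm [  0.2  -23.68   0.79] rot [ 0.711 -0.413  0.998] |r| 1.293
```

Call:
carry_out:
  steps: [0,-3,0,0.09,-0.052,0.125,0,-6,0,0.18,-0.104,0.25,0.1,-9,0.2,0.27,-0.156,0.375,0.1,-12,0.4,0.36,-0.208,0.5,0.1,-15,0.5,0.445,-0.26,0.625]

```text
clock: 51.38
tool_pos: [0.4989, 0.16, 0.1977]
orientation: [-95.7, -11.3, -111.0]
contact_force: [0.5, -1.1, -0.2]
width: 0.0501
```

Call:
carry_out:
  steps: [0,-3,0.1,0.09,-0.05,0.125,0,-6,0.2,0.18,-0.1,0.25,0,-8.7,0.3,0.267,-0.152,0.373,0,-8.7,0.3,0.267,-0.152,0.373]

```text
clock: 51.88
tool_pos: [0.4985, 0.0657, 0.2]
orientation: [-90.0, 5.0, -90.4]
contact_force: [0.2, -0.5, 0.5]
width: 0.0498
```

Run:
```python
from h import *
need([.5,.074,.14],270,50)
```

```text
t 51.88 p [0.4985 0.0657 0.2   ] o [-90.    5.  -90.4] F [ 0.2 -0.5  0.5] M [-0.16 -0.13 -0.03] w 0.0498
joints [ 39.1  23.2 -56.  111.7  17.5  54.8 -24.9]
need cm [ 0.15  0.83 -6.  ] rot [ 0.785 -0.002  0.006] |r| 0.785
```

Call:
carry_out:
  steps: [0,0.8,0,0.157,0,0,0,0.8,0,0.314,0,0,0,0.8,0,0.471,0,0,0,0.8,-3,0.628,0,0,0,0.8,-6,0.785,0,0]

```text
clock: 52.5
tool_pos: [0.4999, 0.0733, 0.1397]
orientation: [-90.3, 50.1, -90.6]
contact_force: [-0.2, -1.2, -0.6]
width: 0.0497
```

Call:
carry_out:
  steps: [0,0,-4,0,0,0,0,0,-6.5,0,0,0,0,0,-7.4,0,0,0,0,0,-7.6,0,0,0,0,0,-7.6,0,0,0]

```text
clock: 53.12
tool_pos: [0.5005, 0.0735, 0.0646]
orientation: [-90.2, 50.1, -90.4]
contact_force: [-0.3, -0.2, 0.2]
width: 0.0496
```

Call:
carry_out:
  steps: [0,0,-0.15,0,0,0,0,0,-0.3,0,0,0,0,0,-0.3,0,0,0]

```text
clock: 53.5
tool_pos: [0.5005, 0.0733, 0.0617]
orientation: [-90.2, 50.1, -90.4]
contact_force: [-0.6, 0.2, -0.1]
width: 0.0497
```

Run:
```python
from h import *
need([.5,.074,.06],270,50)
```

```text
t 53.5 p [0.5005 0.0733 0.0617] o [-90.2  50.1 -90.4] F [-0.6  0.2 -0.1] M [-1.05 -0.15 -0.01] w 0.0497
joints [ 62.5  62.5 -58.5 111.6   2.7  42.5  14.1]
need cm [-0.05  0.07 -0.17] rot [-0.001 -0.002  0.005] |r| 0.006
```

Call:
carry_out:
  steps: [0,0,-0.15,0,0,0,0,0,-0.25,0,0,0,0,0,-0.25,0,0,0]

```text
clock: 53.88
tool_pos: [0.5006, 0.0735, 0.0599]
orientation: [-90.2, 50.1, -90.4]
contact_force: [-1.8, -1.4, 5.5]
width: 0.0495
```

Run:
```python
from h import *
st()
```

```text
t 53.88 p [0.5006 0.0735 0.0599] o [-90.2  50.1 -90.4] F [-1.8 -1.4  5.5] M [-0.44  0.08  0.22] w 0.0495
```

Call:
carry_out:
  steps: [0,0,0,0,0,0,0,0,0,0,0,0,0,0,0,0,0,0]
  fingers: 6.2

```text
clock: 54.25
tool_pos: [0.5006, 0.0735, 0.0598]
orientation: [-90.2, 50.1, -90.4]
contact_force: [-0.1, 0.1, -0.2]
width: 0.0621
```

Call:
carry_out:
  steps: [0,-1.5,1.3,0,0,0,0,-3.8,3.2,0,0,0,0,-6,5,0,0,0,0,-7.7,8,0,0,0,0,-7.7,13,-0.15,0,0]

```text
clock: 54.88
tool_pos: [0.5005, -0.0078, 0.1862]
orientation: [-90.7, 41.9, -91.4]
contact_force: [0.0, -2.0, 2.0]
width: 0.0618
```

Call:
carry_out:
  steps: [0,2,2,-0.18,0,0,0,5,3,-0.36,0,0,0,9,3,-0.54,0,0,0,13,3,-0.72,0,0,0,16,3,-0.9,0,0]

```text
clock: 55.5
tool_pos: [0.4999, 0.1448, 0.2162]
orientation: [-90.0, -5.8, -91.0]
contact_force: [0.3, -0.9, -0.9]
width: 0.0619
```

Run:
```python
from h import *
look("scene")
need([.5,.159,.126],270,-45)
```

```text
scene 102 ((0.49625957012176514, 0.07938030362129211), (0.053364720195531845, 0.02450924552977085), 2.163987636566162) z 0.1006
t 55.55 p [0.4965 0.161  0.2172] o [-89.9  -5.7 -89.7] F [-3.2 11.4  2.5] M [0.98 0.14 0.01] w 0.0618
joints [ 16.7  24.  -51.3 106.4  26.3  63.7 -45.1]
need cm [ 0.35 -0.2  -9.12] rot [-0.686 -0.    -0.007] |r| 0.686
```

Call:
carry_out:
  steps: [0.1,0.5,0,-0.15,0,0,0.2,0.5,-1,-0.3,0,0,0.3,0.3,-3,-0.45,0,0,0.3,-0.2,-7,-0.6,0,0,0.3,-0.2,-9.2,-0.69,0,-0.005]

```text
clock: 56.18
tool_pos: [0.4981, 0.1596, 0.1227]
orientation: [-90.3, -45.5, -89.5]
contact_force: [-0.2, 1.0, -0.1]
width: 0.0619
```

Run:
```python
from h import *
need([.499,.0872,.056],270,-45)
```

```text
t 56.17 p [0.4981 0.1596 0.1227] o [-90.3 -45.5 -89.5] F [-0.2  1.  -0.1] M [ 0.82 -0.16  0.03] w 0.0619
joints [-17.5  47.  -34.8  96.4  50.2  90.9 -73.2]
need cm [ 0.09 -7.24 -6.67] rot [ 0.008 -0.004 -0.004] |r| 0.01
```

Call:
carry_out:
  steps: [0.1,-2.4,-2.3,0,0,0,0.1,-4.8,-4.5,0,0,0,0.1,-6.3,-5.9,0,0,0,0.1,-7.2,-6.7,0,0,0,0.1,-7.2,-6.7,0,0,0]

```text
clock: 56.8
tool_pos: [0.4991, 0.0871, 0.0557]
orientation: [-90.3, -45.5, -89.6]
contact_force: [0.6, 0.0, 0.6]
width: 0.0622
```

Call:
carry_out:
  steps: [0,0,0,0,0,0,0,0,0,0,0,0,0,0,0,0,0,0,0,0,0,0,0,0]
  fingers: 3.5

```text
clock: 57.3
tool_pos: [0.4996, 0.0882, 0.0564]
orientation: [-90.2, -45.4, -89.6]
contact_force: [0.5, 3.1, 5.7]
width: 0.0494
```

Call:
carry_out:
  steps: [0,0,3,0,0,0,0,0,8,0,0,0,0,0,13,0,0,0,0,0,17,0,0,0]

```text
clock: 57.8
tool_pos: [0.4995, 0.0881, 0.2279]
orientation: [-90.2, -45.4, -89.6]
contact_force: [0.3, -0.2, -0.1]
width: 0.05
```

Run:
```python
from h import *
need([.529,-.144,.225],275.9,0)
```

```text
t 57.8 p [0.4995 0.0881 0.2279] o [-90.2 -45.4 -89.6] F [ 0.3 -0.2 -0.1] M [ 0.95 -0.12  0.03] w 0.05
joints [ -9.6  34.6 -36.6 100.8  48.1  93.  -63.7]
need cm [  2.95 -23.21  -0.29] rot [0.792 0.04  0.093] |r| 0.798
```

Call:
carry_out:
  steps: [0.6,-4.6,0,0.15,0,0.02,1.2,-9.2,0,0.3,0.01,0.04,1.8,-14,0,0.46,0.02,0.06,2.4,-19,0,0.62,0.03,0.08,3,-23.2,0,0.79,0.04,0.093]

```text
clock: 58.42
tool_pos: [0.5286, -0.1411, 0.2286]
orientation: [-90.0, -0.7, -84.1]
contact_force: [0.6, 0.4, -1.1]
width: 0.0497
```

Call:
carry_out:
  steps: [0,0,0,0.157,0.017,0,0,0,0,0.314,0.034,0,0,0,-1,0.471,0.05,0,0,0,-4,0.628,0.067,0,0,0,-7,0.784,0.084,0]

```text
clock: 59.05
tool_pos: [0.5288, -0.1426, 0.1579]
orientation: [-90.2, 44.6, -84.2]
contact_force: [0.4, 0.6, -0.5]
width: 0.0497
```

Run:
```python
from h import *
need([.529,-.144,.0895],275.9,45)
```

```text
t 59.05 p [ 0.5288 -0.1426  0.1579] o [-90.2  44.6 -84.2] F [ 0.4  0.6 -0.5] M [-0.9  -0.2   0.05] w 0.0497
joints [ 63.   50.4 -46.5  90.6  -4.7  73.6  29.8]
need cm [ 0.02 -0.14 -6.84] rot [ 0.007 -0.002  0.   ] |r| 0.007
```

Descend slowly near contact this time.

Call:
carry_out:
  steps: [0,-0.1,-3,0,0,0,0,-0.1,-5.5,0,0,0,0,-0.1,-6.6,0,0,0,0,-0.1,-6.9,0,0,0,0,-0.1,-7,0,0,0]

```text
clock: 59.68
tool_pos: [0.5295, -0.1434, 0.0891]
orientation: [-90.1, 44.5, -84.1]
contact_force: [0.2, 0.5, -0.1]
width: 0.0498
```

Call:
carry_out:
  steps: [0,0,-0.1,0,0,0,0,0,-0.2,0,0,0,0,0,-0.3,0,0,0,0,0,-0.4,0,0,0]

```text
clock: 60.18
tool_pos: [0.5295, -0.1435, 0.0851]
orientation: [-90.1, 44.5, -84.1]
contact_force: [-0.5, -0.3, -0.2]
width: 0.0495
```

Run:
```python
from h import *
need([.529,-.144,.082],275.9,45)
```

```text
t 60.17 p [ 0.5295 -0.1435  0.0851] o [-90.1  44.5 -84.1] F [-0.5 -0.3 -0.2] M [-0.88 -0.18  0.02] w 0.0495
joints [ 61.6  56.  -44.   91.   -2.   68.5  31.8]
need cm [-0.05 -0.05 -0.31] rot [ 0.008  0.    -0.001] |r| 0.008
```

Call:
carry_out:
  steps: [0,0,-0.1,0,0,0,0,0,-0.2,0,0,0,0,0,-0.3,0,0,0,0,0,-0.3,0,0,0]

```text
clock: 60.68
tool_pos: [0.5295, -0.1435, 0.0824]
orientation: [-90.1, 44.5, -84.1]
contact_force: [-1.0, -0.7, 1.2]
width: 0.0497
```

Run:
```python
from h import *
st()
```

```text
t 60.67 p [ 0.5295 -0.1435  0.0824] o [-90.1  44.5 -84.1] F [-1.  -0.7  1.2] M [-0.57 -0.08  0.16] w 0.0497
```

Call:
carry_out:
  steps: [-0.2,0,0,0,0,0,-0.4,0,0,0,0,0,-0.4,0,-0.05,0,0,0]

```text
clock: 61.05
tool_pos: [0.5254, -0.1434, 0.0824]
orientation: [-90.1, 44.6, -84.1]
contact_force: [-1.3, -0.9, 6.3]
width: 0.0495
```

Call:
carry_out:
  steps: [0,0,0,0,0,0,0,0,0,0,0,0,0,0,0.1,0,0,0]
  fingers: 5.5

```text
clock: 61.42
tool_pos: [0.5253, -0.1433, 0.0832]
orientation: [-90.1, 44.6, -84.1]
contact_force: [0.4, -0.4, 0.4]
width: 0.055
```

Call:
carry_out:
  steps: [0,-2,2,0,0,0,0,-3.5,5,0,0,0,0,-3.5,9,-0.1,-0.01,0,0,-3.5,12,-0.27,-0.03,0,0,-2,16,-0.43,-0.045,0]

```text
clock: 62.05
tool_pos: [0.5254, -0.1649, 0.2441]
orientation: [-90.0, 19.5, -84.3]
contact_force: [1.4, -0.7, 0.5]
width: 0.0547
```

Run:
```python
from h import *
frameblocks("scene")
need([.7,-.0,.35],275.9,0)
```

```text
scene 144 perp,long [-0.0304 -0.0771] [0.0373 0.0552] 4.6 z [0.081  0.0863 0.0915] tilt deg [-0.6 -2.5]
scene 365 perp,long [ 0.0011 -0.0033] [0.0508 0.0998] 88.4 z [0.0803 0.0865 0.0917] tilt deg [ 0.5 -1.8]
scene 441 perp,long [-0.0023  0.0713] [0.0525 0.102 ] 89.7 z [0.0809 0.0862 0.0915] tilt deg [-0. -1.]
t 62.1 p [ 0.5291 -0.156   0.2532] o [-89.4  19.  -83.4] F [0.4 8.  4. ] M [ 0.26 -0.09  0.04] w 0.0549
joints [ 58.3  29.1 -46.4  95.7   2.9  69.9  19.9]
need cm [17.09 15.6   9.68] rot [-0.33  -0.025 -0.011] |r| 0.332
```

Call:
carry_out:
  steps: [0,6,1,-0.1,-0.01,0.1,0,12,2,-0.2,-0.02,0.2,0,18,3,-0.3,-0.02,0.3,0,24,4,-0.33,-0.025,0.4,0,30,4,-0.33,-0.025,0.5]

```text
clock: 62.72
tool_pos: [0.5287, 0.147, 0.2946]
orientation: [-94.6, 0.9, -55.1]
contact_force: [0.5, 0.2, -0.1]
width: 0.055
```

Run:
```python
from h import *
frameblocks("top")
for n in("top","scene"):
    im,P=cloud(n);cv2.imwrite(f"pics/{n}9.png",im)
    for tag,c,rr in(("base",[.5273,-.1383],.19),("topf",[.52,-.363],.2)):
        m=(P[...,2]>.066)&(P[...,2]<.079)
        m&=(P[...,1]>-.245) if tag=="base" else (P[...,1]<-.245)
        m&=(np.hypot(P[...,0]-c[0],P[...,1]-c[1])<rr)
        print(n,tag,m.sum(),cv2.minAreaRect(P[m][:,:2].astype(np.float32)))
s=st();print(np.round(s["joint_pos"],1))
```

```text
top 368 perp,long [-0.001   0.0734] [0.0998 0.0498] 0.3 z [0.08   0.0846 0.0887] tilt deg [0.  0.8]
top 305 perp,long [-0.0011 -0.003 ] [0.0505 0.0938] 89.8 z [0.0801 0.0845 0.089 ] tilt deg [ 0.1 -0.2]
top 105 perp,long [-0.0377 -0.0713] [0.0601 0.0353] 54.9 z [0.0806 0.0846 0.0889] tilt deg [ 2.  -1.8]
top base 531 ((0.5272164344787598, -0.1402817964553833), (0.2996678948402405, 0.16873981058597565), 6.3234028816223145)
top topf 794 ((0.502416729927063, -0.3361179232597351), (0.16778413951396942, 0.2997751533985138), 86.55583190917969)
scene base 1090 ((0.5243423581123352, -0.13726551830768585), (0.3055064082145691, 0.1696942001581192), 5.651890277862549)
scene topf 1027 ((0.501336395740509, -0.3378341794013977), (0.16854031383991241, 0.3072042167186737), 86.86051177978516)
t 62.88 p [0.5275 0.1496 0.2935] o [-94.6   1.1 -54.8] F [ 0.2 -0.2 -0.5] M [ 0.   -0.22  0.03] w 0.055
[ 21.9  24.8 -53.6  95.3  19.8  75.2  -0.8]
```

View pics/top9.png

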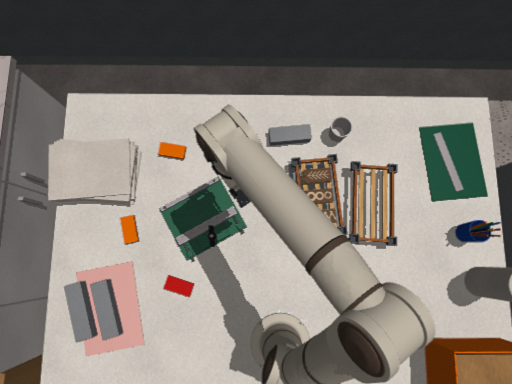

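```bash
python3 - <<'E'
from fastk import *
q0=np.array([21.9,24.8,-53.6,95.3,19.8,75.2,-0.8])
for yo in(0,-180):
    q=q0;print("yaw",yo)
    for n,p,y in(("mid",(.55,-.1,.3),-55),("hov",(.502,-.336,.25),-3.4+yo),("down",(.502,-.336,.049),-3.4+yo),("up",(.502,-.336,.25),-3.4+yo),("over",(.5273,-.139,.25),5.9+yo),("low",(.5273,-.139,.105),5.9+yo)):
        q,e=go(q,np.array(p),Rt(y));print(n,q.round(0),round(e,3),round(marg(q),1))
E
python3 - <<'E'
import sys;sys.path.insert(0,".")
from h import *
need([.55,-.1,.30],-3.4,0)
E
```

```text
yaw 0
mid [ 49.  21. -52.  97.  18.  70.  28.] 0.0 35.6
hov [ 73.  33. -59.  94.  30.  70.  94.] 0.0 28.6
down [ 66.  46. -48. 102.  43.  52.  85.] 0.0 36.8
up [ 73.  33. -59.  94.  30.  70.  94.] 0.0 28.6
over [ 61.  28. -65. 102.  28.  67.  84.] 0.0 23.4
low [ 54.  38. -55. 109.  39.  53.  76.] 0.0 29.5
yaw -180
mid [ 49.  21. -52.  97.  18.  70.  28.] 0.0 35.6
hov [ 48.  23. -20.  94.   8.  64. -68.] 0.0 40.5
down [ 45.  37. -16. 102.  14.  43. -72.] 0.0 31.7
up [ 48.  23. -21.  94.   8.  64. -68.] 0.0 40.6
over [ 35.  18. -27. 103.   9.  62. -78.] 0.0 35.2
low [ 32.  28. -24. 110.  15.  45. -84.] 0.0 29.4
t 62.88 p [0.5275 0.1496 0.2935] o [-94.6   1.1 -54.8] F [ 0.2 -0.2 -0.5] M [ 0.   -0.22  0.03] w 0.055
joints [ 21.9  24.8 -53.6  95.3  19.8  75.2  -0.8]
need cm [  2.25 -24.96   0.65] rot [ 0.063 -0.058  0.896] |r| 0.9
```

Call:
carry_out:
  steps: [0.4,-5,0,0.012,-0.012,0.18,0.9,-10,0,0.025,-0.023,0.36,1.3,-15,0,0.038,-0.035,0.54,1.8,-20,0,0.05,-0.046,0.72,2.2,-25,0.5,0.063,-0.058,0.896]
  fingers: 2.6

```text
clock: 63.5
tool_pos: [0.5485, -0.1037, 0.298]
orientation: [-90.0, 0.0, -3.2]
contact_force: [1.5, 0.2, -0.4]
width: 0.0264
```

Call:
carry_out:
  steps: [-1,-5,0,0,0,0,-2,-10,0,0,0,0,-3,-15,-2,0,0,0,-4,-20,-5,0,0,0,-5,-23.5,-8,0,0,0]

```text
clock: 64.12
tool_pos: [0.496, -0.3433, 0.2165]
orientation: [-90.1, 0.1, -3.5]
contact_force: [0.0, 0.4, 0.8]
width: 0.026
```

```bash
cat > slat.py <<'E'
from h import *
def slat(c,yaw):
    a=np.radians(yaw);out=[]
    for n in("wrist","scene","top"):
        im,P=cloud(n);g=im.astype(int)
        l=(P[...,:2]-c)@np.array([[-np.sin(a),np.cos(a)],[np.cos(a),np.sin(a)]]).T
        m=(P[...,2]>.053)&(P[...,2]<.068)&(abs(l[...,1])<.12)&(abs(l[...,0])<.058)
        for k in(-.044,0,.044):
            mm=m&(abs(l[...,0]-k)<.016)
            if mm.sum()>30:
                q=l[mm];f=np.polyfit(q[:,1],q[:,0],1);print(n,k,mm.sum(),"perp mid",round(np.mean(np.percentile(q[:,0],[3,97])),4),"w",np.diff(np.percentile(q[:,0],[3,97])).round(4),"slope deg",round(np.degrees(f[0]),2),"z",np.median(P[mm][:,2]).round(4))
        r=(P[...,2]>.066)&(P[...,2]<.079)&(abs(l[...,0])<.1)&(abs(l[...,1])<.17)
        if r.sum()>200: print(n,"rails",r.sum(),cv2.minAreaRect(P[r][:,:2].astype(np.float32)))
        cv2.imwrite(f"pics/{n}10.png",im)
E
python3 - <<'E'
from slat import *
slat([.502,-.3365],-3.4)
need([.502,-.3365,.049],-3.4,0)
E
```

```text
wrist -0.044 3593 perp mid -0.0445 w [0.0155] slope deg 0.17 z 0.0616
wrist 0 4165 perp mid -0.0009 w [0.0152] slope deg -0.1 z 0.0617
wrist 0.044 3705 perp mid 0.043 w [0.0155] slope deg -0.29 z 0.0617
wrist rails 10677 ((0.49631309509277344, -0.3283897042274475), (0.18491700291633606, 0.28530362248420715), 86.73434448242188)
scene -0.044 278 perp mid -0.044 w [0.0146] slope deg 0.16 z 0.0633
scene 0 317 perp mid -0.0017 w [0.0157] slope deg 0.21 z 0.0625
scene 0.044 297 perp mid 0.043 w [0.0158] slope deg -0.27 z 0.0624
scene rails 812 ((0.5031354427337646, -0.32865840196609497), (0.17397001385688782, 0.3083319067955017), 83.95235443115234)
top -0.044 222 perp mid -0.044 w [0.0152] slope deg 0.36 z 0.061
top 0 193 perp mid -0.0005 w [0.0164] slope deg -0.29 z 0.0607
top 0.044 316 perp mid 0.0435 w [0.0163] slope deg -0.03 z 0.0611
top rails 744 ((0.502988338470459, -0.3300171494483948), (0.18332910537719727, 0.29928797483444214), 85.81259155273438)
t 64.28 p [ 0.4946 -0.3423  0.2152] o [-89.9   0.3  -3.6] F [-0.   0.4 -0.1] M [ 0.15 -0.19  0.06] w 0.026
joints [ 73.   35.2 -57.8  96.4  32.   67.   93.1]
need cm [  0.74   0.58 -16.62] rot [-0.002 -0.006  0.004] |r| 0.007
```

Call:
carry_out:
  steps: [0.7,0.5,-4,0,0,0,0.75,0.5,-8,0,0,0,0.75,0.5,-11,0,0,0,0.75,0.5,-12,0,0,0]

```text
clock: 64.78
tool_pos: [0.5014, -0.3363, 0.0941]
orientation: [-89.8, 0.4, -3.6]
contact_force: [0.3, -0.4, 0.4]
width: 0.0262
```

Run:
```python
from h import *
need([.502,-.3373,.049],-3.4,0)
```

```text
t 64.78 p [ 0.5014 -0.3363  0.0941] o [-89.8   0.4  -3.6] F [ 0.3 -0.4  0.4] M [ 0.1  -0.12  0.  ] w 0.0262
joints [ 67.8  43.2 -51.3 100.8  39.8  56.6  86.9]
need cm [ 0.06 -0.1  -4.51] rot [-0.003 -0.007  0.003] |r| 0.009
```

Call:
carry_out:
  steps: [0,-0.1,-1.5,0,0,0,0.05,-0.1,-3,0,-0.007,0.003,0.05,-0.1,-4,0,-0.007,0.003,0.05,-0.1,-4.4,0,-0.007,0.003,0.05,-0.1,-4.4,0,-0.007,0.003]

```text
clock: 65.4
tool_pos: [0.502, -0.3372, 0.05]
orientation: [-89.8, 0.0, -3.4]
contact_force: [-0.1, -0.1, 0.0]
width: 0.026
```

Call:
carry_out:
  steps: [0,0,0,0,0,0,0,0,0,0,0,0,0,0,0,0,0,0,0,0,0,0,0,0]
  fingers: 0.8
  grip_force: 60

```text
clock: 65.9
tool_pos: [0.5024, -0.3374, 0.0505]
orientation: [-89.8, -0.0, -3.4]
contact_force: [0.3, 0.1, 2.3]
width: 0.0153
```

Run:
```python
from h import *
st()
```

```text
t 65.9 p [ 0.5024 -0.3374  0.0505] o [-89.8  -0.   -3.4] F [0.3 0.1 2.3] M [ 0.14 -0.18 -0.06] w 0.0153
```

Call:
carry_out:
  steps: [0,0,1,0,0,0,0,0,3,0,0,0,0,0,6,0,0,0,0,0,10,0,0,0,0,0,14,0,0,0]

```text
clock: 66.53
tool_pos: [0.502, -0.337, 0.1925]
orientation: [-89.8, 0.0, -3.4]
contact_force: [1.0, -1.6, -5.7]
width: 0.015
```

Call:
carry_out:
  steps: [0,0,2,0,0,0,0,0,4,0,0,0,0,0,4,0,0,0]

```text
clock: 66.9
tool_pos: [0.5025, -0.3372, 0.2336]
orientation: [-89.9, -0.1, -3.4]
contact_force: [0.9, 0.4, -6.2]
width: 0.0153
```

```bash
cat > held.py <<'E'
from h import *
def held(zf,c,yaw):
    """fit held frame: zf = expected frame origin z"""
    a=np.radians(yaw)
    for n in("scene","top"):
        im,P=cloud(n);l=(P[...,:2]-c)@np.array([[-np.sin(a),np.cos(a)],[np.cos(a),np.sin(a)]]).T
        r=(abs(P[...,2]-zf-.0735)<.008)&(abs(l[...,0])<.1)&(abs(l[...,1])<.17)
        q=l[r];z=P[r][:,2]
        if len(q)>100:
            co=np.linalg.lstsq(np.c_[q,np.ones(len(q))],z,rcond=None)[0];print(n,len(q),cv2.minAreaRect(P[r][:,:2].astype(np.float32)),"z",np.median(z).round(4),"tilt",np.degrees(co[:2]).round(2))
        cv2.imwrite(f"pics/{n}11.png",im)
E
python3 - <<'E'
from held import *
s=st();held(s["tool_pos"][2]-.0505,s["tool_pos"][:2],-3.4)
need([.5273,-.1383,.23],5.9)
E
```

```text
t 66.9 p [ 0.5025 -0.3372  0.2336] o [-89.9  -0.1  -3.4] F [ 0.9  0.4 -6.2] M [ 0.07 -0.19  0.04] w 0.0153
scene 975 ((0.5025181174278259, -0.33657312393188477), (0.16869153082370758, 0.30370017886161804), 86.52230834960938) z 0.2568 tilt [ 0.06 -0.05]
top 855 ((0.502193033695221, -0.33842939138412476), (0.1710529327392578, 0.3011952042579651), 86.70458984375) z 0.2547 tilt [ 0.04 -0.11]
t 67.0 p [ 0.5013 -0.3369  0.2314] o [-89.8   0.1  -3.4] F [-0.1 -0.9 -5.8] M [ 0.13 -0.08 -0.02] w 0.0156
joints [ 72.8  34.5 -58.6  95.2  31.1  68.5  93.3]
need cm [ 2.6  19.86 -0.14] rot [-0.004 -0.002  0.162] |r| 0.162
```

View pics/scene11.png

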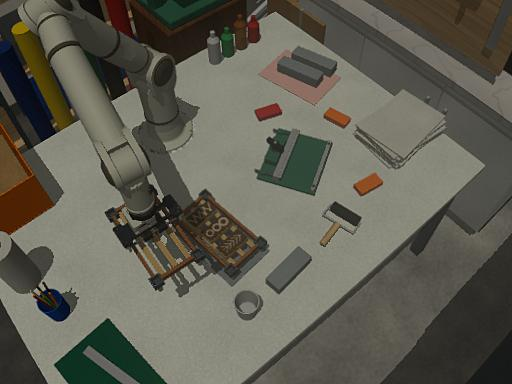

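The scene view shows the loose frame held level at (155,250), and three lino faces up in the base frame at (215,230). Next I'll carry it over.

Call:
carry_out:
  steps: [0.5,4,0,0,0,0.04,1.2,9,0,0,0,0.08,1.9,14,0,0,0,0.12,2.6,19.8,0,0,0,0.162,2.6,19.8,0,0,0,0.162]

```text
clock: 67.62
tool_pos: [0.527, -0.1316, 0.2309]
orientation: [-89.6, 0.1, 6.5]
contact_force: [-0.0, -1.1, -5.9]
width: 0.0153
```

Call:
carry_out:
  steps: [0,0,-2,0,0,0,0,0,-4,0,0,0,0,0,-5,0,0,0,0,0,-5,0,0,0]

```text
clock: 68.12
tool_pos: [0.526, -0.1322, 0.1793]
orientation: [-89.5, 0.2, 6.4]
contact_force: [0.6, 0.8, -5.7]
width: 0.0153
```

Run:
```python
from held import *
s=st();held(s["tool_pos"][2]-.0505,s["tool_pos"][:2],5.9)
need([.5273,-.1385,.145],5.9)
im=cv2.imread("pics/scene11.png");cv2.imwrite("pics/sc11.png",cv2.resize(im[180:300,150:290],None,fx=5,fy=5,interpolation=cv2.INTER_CUBIC))
```

```text
t 68.12 p [ 0.526  -0.1322  0.1793] o [-89.5   0.2   6.4] F [ 0.6  0.8 -5.7] M [ 0.1  -0.1   0.07] w 0.0153
scene 969 ((0.524349570274353, -0.13283053040504456), (0.3030688166618347, 0.17077116668224335), 6.728503704071045) z 0.2019 tilt [ 0.36 -0.32]
top 743 ((0.5277159214019775, -0.13216263055801392), (0.3011028468608856, 0.16867096722126007), 6.358278274536133) z 0.2027 tilt [ 0.36 -0.11]
t 68.22 p [ 0.5273 -0.1319  0.1809] o [-89.5   0.1   6.5] F [ 0.5  0.4 -5. ] M [ 0.07 -0.1  -0.03] w 0.0154
joints [ 57.8  33.2 -61.2 106.4  32.9  60.7  80. ]
need cm [ 0.   -0.66 -3.59] rot [-0.008 -0.002 -0.01 ] |r| 0.013
```

View pics/sc11.png

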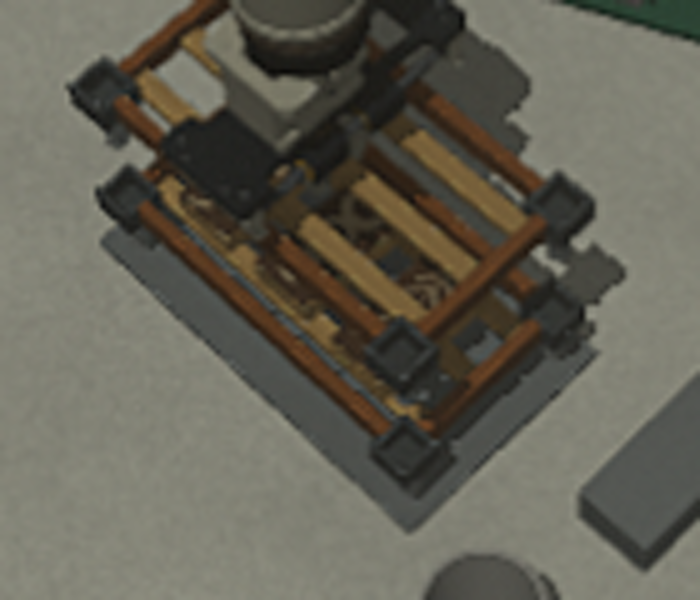

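Call:
carry_out:
  steps: [0,-0.3,0,-0.008,-0.002,-0.01,0,-0.65,0,-0.008,-0.002,-0.01,0,-0.65,-2,-0.008,-0.002,-0.01,0,-0.65,-4,-0.008,-0.002,-0.01,0,-0.65,-4.6,-0.008,-0.002,-0.01]

```text
clock: 68.85
tool_pos: [0.5255, -0.1381, 0.1324]
orientation: [-89.9, 0.2, 5.9]
contact_force: [-0.2, 0.1, -6.4]
width: 0.0151
```

Run:
```python
from held import *
need([.5273,-.1385,.1065],5.9)
s=manip.observe();held(s["tool_pos"][2]-.0505,s["tool_pos"][:2],5.9)
```

```text
t 68.85 p [ 0.5255 -0.1381  0.1324] o [-89.9   0.2   5.9] F [-0.2  0.1 -6.4] M [ 0.12 -0.11 -0.01] w 0.0151
joints [ 55.4  36.4 -57.5 108.5  36.9  56.3  76.9]
need cm [ 0.18 -0.04 -2.59] rot [-0.001 -0.004 -0.   ] |r| 0.004
scene 893 ((0.5244471430778503, -0.13755983114242554), (0.30034464597702026, 0.1714339554309845), 5.862485408782959) z 0.155 tilt [-0.19 -0.2 ]
top 666 ((0.526692271232605, -0.13768050074577332), (0.3009111285209656, 0.1687804013490677), 5.898802280426025) z 0.1552 tilt [ 0.03 -0.15]
```

Call:
carry_out:
  steps: [0.1,-0.05,-0.5,0,0,0,0.1,-0.05,-1,0,0,0,0.1,-0.05,-1.5,0,0,0,0.1,-0.05,-1.8,0,0,0,0.1,-0.05,-1.8,0,0,0]

```text
clock: 69.58
tool_pos: [0.5272, -0.1384, 0.1153]
orientation: [-89.9, 0.2, 5.9]
contact_force: [-0.8, 0.0, -5.0]
width: 0.0151
```

Call:
carry_out:
  steps: [0,0,-0.3,0,0,0,0,0,-0.5,0,0,0,0,0,-0.6,0,0,0]

```text
clock: 69.95
tool_pos: [0.5272, -0.1384, 0.1092]
orientation: [-89.9, 0.2, 5.9]
contact_force: [-1.2, 0.5, -5.7]
width: 0.015
```

Run:
```python
from held import *
need([.5273,-.1385,.1065],5.9)
```

```text
t 69.95 p [ 0.5272 -0.1384  0.1092] o [-89.9   0.2   5.9] F [-1.2  0.5 -5.7] M [ 0.07 -0.15 -0.02] w 0.015
joints [ 54.   38.2 -55.7 109.1  39.   54.3  75.5]
need cm [ 0.01 -0.01 -0.27] rot [-0.001 -0.003 -0.   ] |r| 0.003
```

The legs are entering freely. Lowering the last 3 mm until it is seated.

Call:
carry_out:
  steps: [0,0,-0.15,0,0,0,0,0,-0.25,0,0,0,0,0,-0.3,0,0,0,0,0,-0.35,0,0,0]

```text
clock: 70.45
tool_pos: [0.5272, -0.1384, 0.1065]
orientation: [-90.0, 0.2, 5.9]
contact_force: [-5.5, -0.4, 9.5]
width: 0.015
```

Run:
```python
from held import *
s=st()
```

```text
t 70.45 p [ 0.5272 -0.1384  0.1065] o [-90.    0.2   5.9] F [-5.5 -0.4  9.5] M [ 0.09  0.95 -0.04] w 0.015
```

Call:
carry_out:
  steps: [0,0,0,0,0,0,0,0,0,0,0,0,0,0,0,0,0,0]
  fingers: 2.6

```text
clock: 70.82
tool_pos: [0.5277, -0.1384, 0.1067]
orientation: [-90.0, 0.1, 5.9]
contact_force: [0.2, 1.0, 0.4]
width: 0.0262
```

Call:
carry_out:
  steps: [0,0,2,0,0,0,0,0,5,0,0,0,0,0,9,0,0,0,0,0,14,0,0,0,0,0,18,0,0,0]

```text
clock: 71.45
tool_pos: [0.5282, -0.1379, 0.29]
orientation: [-90.0, 0.0, 6.0]
contact_force: [0.4, -0.5, 0.5]
width: 0.0258
```

Call:
carry_out:
  steps: [0,5,0,0,0,0,0,10,0,0,0,0,0,15,0,0,0,0,0,20,0,0,0,0,0,25,0,0,0,0]

```text
clock: 72.08
tool_pos: [0.5281, 0.114, 0.2915]
orientation: [-90.0, -0.1, 6.0]
contact_force: [0.7, 0.0, 0.2]
width: 0.0262
```

Run:
```python
from held import *
st();held(.056,np.array([.5273,-.1383]),5.9)
im=cv2.imread("pics/scene11.png");cv2.imwrite("pics/sc12.png",cv2.resize(im[100:320,150:400],None,fx=3,fy=2.7,interpolation=cv2.INTER_CUBIC))
for n in("scene","top"):
    get_image(n)
    for l,z in(("weight",0),("glue_pot",0),("brayer",0)):
        print(n,l,[(round(k["conf"],2),atz(n,k["at"],z).round(3).tolist()) for k in pinpoint(l,n)[:1]])
```

```text
t 72.08 p [0.5281 0.114  0.2915] o [-90.   -0.1   6. ] F [0.7 0.  0.2] M [ 0.1  -0.2  -0.07] w 0.0262
scene 1300 ((0.5252012014389038, -0.13756835460662842), (0.3032977283000946, 0.1695743203163147), 5.946798801422119) z 0.1291 tilt [-0.05  0.08]
top 516 ((0.5379878282546997, -0.1366836279630661), (0.2793225944042206, 0.1690761148929596), 5.562900543212891) z 0.129 tilt [-0.22  0.28]
scene weight [(0.72, [0.768, -0.049, 0.0])]
scene glue_pot [(0.84, [0.772, -0.227, 0.0])]
scene brayer [(0.56, [0.751, 0.206, 0.0])]
top weight []
top glue_pot [(0.62, [0.783, -0.235, 0.0])]
top brayer [(0.76, [0.761, 0.199, 0.0])]
```

View pics/sc12.png

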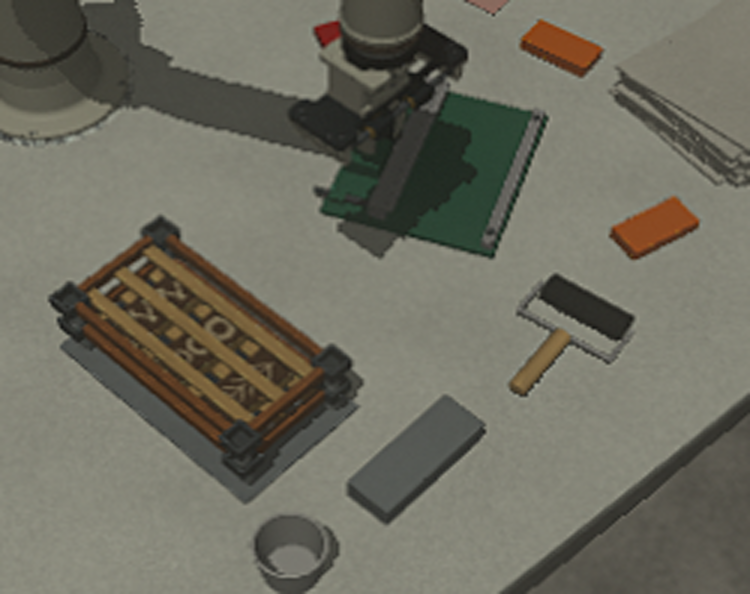

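The top frame is seated at (200,340): rail tops at 129 mm, level, square, with the lino faces visible below. The bystanders have not moved. Handing in.

```bash
python3 -c "
from h import *
print(manip.finish_job());st()"
```

```text
the job is handed in; nothing more can be done
None
the job is handed in; nothing more can be done
```

I finished the job and handed it in at about 72 s of the 210 s allowed; no verdict is reported. The knob broke loose and turned to about 2.73 rad, and all three blocks (leaf, rings, zigzag) went onto the base frame's slats lino face up. The loose frame had been knocked a few centimetres aside, so I measured it again before stacking it.

**Last checks:**
- **Stacked frame:** the rail tops stand at 129 mm, which puts its origin 56 mm above the base frame's. In the scene view it is within about 1 mm sideways, level within about 0.1° and square within about 0.1°. The top view was partly hidden by the arm. It put the centre about 11 mm off and the tilt at up to 0.3°; I trusted the scene view.
- **Blocks:** before the frame went on, their tops measured about 85 mm above the table. They lay flat at about −78, −3 and +73 mm along the frame, and the lino faces show through the stacked frame in the last picture.
- **Bystanders:** the roller, weight and glue pot read within about 15 mm of their starting places, which is the networks' own scatter. The top view no longer found the weight.
- **Knob:** I took the knob angle from the tool's rotation and did not measure it again at the end.

**What went less well:**
- **Arm limits:** an early tilt test drove the arm into joint limits, and a few seconds were spent working it free.
- **Placing force:** the first two blocks were set down harder than intended, with readings of 35–40 N on the tool.

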